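# Unlock a gearbox lever and shift it across the H gate

## Task

The bench gearbox is locked in its near-left gear by a steel lock pin standing in the middle of the H-shaped gate. Draw the pin out, lay it gently in the open tray (do not drop it), then shift the ball lever back to neutral, across the neutral slot to the right and forward (away from the robot) until it is fully home in the far-right gear, and let go. Leave the other things on the bench where they are.

Things in the scene. Friction and masses are not known exactly. Their poses are not given: they have to be found in the camera images.
- gate_centre (a point): Middle of the H gate, on the steel plate of the gearbox (fixed to the bench, left or right on it, yaw up to 0.3), 130 mm up. The plate slopes 27 degrees, low edge towards the robot. Frame: x = forward, up the slope, away from the robot; y = left; z = square out of the plate, leaning 27 degrees from vertical towards the robot. The plate spans x -115 to 157, y -120 to 120 mm.
- lever_pivot (a point): Fixed point about which the lever swings, inside the gearbox, 65 mm under gate_centre; same axes. The gate, in gate_centre's frame: a neutral slot along y at x = 0, 20 mm wide, joins two slots along x, centred at y = 26 mm (left) and y = -26 mm (right), 22 mm wide, reaching x = -40 (near) to 40 mm (far).
- hoop_bar (a point): Middle of the cross bar of the fixed guard hoop of dark 18 mm tube: its legs rise square to the plate at x = 147, y = -112 and 112 mm of gate_centre's frame; the bar joins them 270 mm out from the plate. So it hangs over the gate centre: a hand coming straight down there meets it, a hand held along gate_centre's z axis passes in front of it.
- lever_knob (a point): Centre of the lever's black ball knob, 44 mm diameter, on a 14 mm round steel stem, 185 mm from lever_pivot. With c = lever_cross, f = lever_fore it lies at (185 sin f, -185 sin c cos f, 185 cos c cos f - 65) mm in gate_centre's frame. The lever stays where it is left and takes about 3 N at the knob. It starts leaning near left.
- lever_cross (a joint): Lean of the lever to the right (rad): positive towards -y of gate_centre. Stops at -0.42 (left) and 0.42 (right). In the left slot it is below -0.36, in the right slot above 0.36; it can pass from one to the other only while lever_fore is near 0.
- lever_fore (a joint): Lean of the lever forward (rad): positive towards +x of gate_centre. 0 = neutral; stops at -0.40 (near gears) and 0.40 (far gears, fully home). Between the two slots the gate holds it within about 0.045 of 0. It starts in the near-left gear at -0.40 to -0.20.
- lock_pin_center (a point): Middle of the loose steel lock pin, 108 mm long, 0.2 to 0.35 kg; z axis along it, to its grip end. Shank 24 mm diameter, z = -54 to -34 mm; collar 40 mm, z = -34 to -26; round grip 26 mm, z = -26 to 54. At the start the shank stands in a close hole (0.75 mm all round) in the middle of the gate, collar on the plate, its axis along gate_centre's z: it comes out only straight along it.
- tray_in (a point): Centre of the inner floor of the open dark steel tray, fixed to the bench, on the other side of it from the gearbox, yawed up to 0.3. Its x points away from the robot. Outside 260 mm (x) by 180 mm (y), 45 mm high, walls 4 mm, floor 4 mm above the bench.
- bar_offcut_c (a point): Middle of a loose square steel bar, 100 x 20 x 20 mm, which lies in the tray along its left (+y) wall, about 70 mm from the tray's centre. Leave it; a nudge does not matter.
- oil_bottle: White plastic bottle, 56 mm diameter, 150 mm tall, standing in front of the robot; origin under its middle. Leave.
- cup: White ceramic cup without handle, 64 mm diameter at the rim, 85 mm tall, between the gearbox and the tray; origin under its middle. Leave.
- spray_can: Grey can, 60 mm diameter, 160 mm tall, standing beyond them; origin under its middle. Leave.
- caliper_case: Black flat case, 240 (x) x 80 (y) x 30 mm, at the left side of the bench; origin under its middle. Leave.
- screwdriver: Screwdriver, 200 mm, lying near left of the robot. Leave.
- wrench: Wrench, 180 mm, lying near right of the robot. Leave.
- drill_vice: Small blue drill-press vice, 180 x 80 x 60 mm, at the right side of the bench; origin under its middle. Leave.
Things that resemble listed ones, but are neither listed nor needed, are in the scene too. Leave any blue, pink or yellow look-alike of the part that bears lock_pin_center alone.

How it is judged:
By the outcome, as a careful person would: the job done as asked, in the order asked, and still so for the second after the job is handed in, with the robot touching nothing.
It also fails if it takes over 72 s, if anything falls off the work surface, if the arm or the gripper's body presses on something with over 40 N, if the wrist force passes 120 N, or if a joint passes its speed limit or range.

## Robot

A 7-joint arm with a two-finger parallel gripper is mounted at the origin on the work surface. World frame = base frame: x ahead of the robot, y to its left, z up, the work surface at z = 0. Lengths are in m, angles in rad, forces in N, time in s.
With the tool pointing down it reaches from about 0.4 to 0.85 m from the base axis. Payload 4.5 kg.
Tool frame: the origin (TCP) lies on the centre line of the jaws, within the pads' length; the fingertips stand r.tip_extent ahead of it and the grasp point (between the pads) is the TCP (r.tip_extent is the distance from the TCP to the fingertips, in m); z points along the fingers, y is the line along which they close (so a half turn about z gives the same grasp; the last joint's range is limited). The gripper opens to 88 mm and grips with 3 to 60 N. Pads are 18 mm wide; open, the fingers measure 123 mm over their backs; the gripper's body (75 mm by 187 mm) begins 45 mm behind the grasp point.
Start: joints at [1.155, 0.689, -0.195, 1.565, 0.157, 0.902, -0.215], TCP at [0.272, -0.563, 0.258] pointing down, gripper open.
Joint ranges: [-3.01, 3.01], [-0.46, 2.08], [-1.47, 1.51], [0.13, 2.56], [-1, 4.14], [0.04, 2.09], [-2.66, 2.66]. Speed limits (rad/s): [2.57, 2.57, 3.14, 3.14, 3.14, 3.14, 3.14].

## Interface

Orientations are given as a unit quaternion [x, y, z, w].
In Python, from plant import sensors, vision, finish_job, r gives the robot as it stands. The module is installed in compiled form; this text tells all that it offers.
- The arm moves only by the tool step_arm, never from a script. Its argument "steps" is a list of rows, each a list of 2 entries, a list of its own where there are three numbers: the shift along the tool's x, y, z in cm, then the turn, a rotation vector about the tool's x, y, z in degrees. A call has 1 to 12 rows; each row shifts and turns the commanded pose from where the row before left it, along the tool's axes as they then stand; what a row does not reach is not made up. A row lasts 1/8 s, in which the tool goes at most 62.5 mm and 10.7 degrees, less where a joint would pass 70% of its speed; a pose out of reach is approached as far as the arm can. A call with a gripper value outside its range is refused whole. "claw" is the opening, from -1 (shut) to 1 (fully open), set as the call begins (left out, the last holds). The fingers move at their own pace and stop on an object; "grip_force" is the grip in N (left out, the last holds). Time passes only in rows, so rows that do not move let the fingers close. It gives the time, the measured TCP pose, the force, the opening and the grip force at its end, in the units of the state.
- sensors.get_state(): the state, without advancing time (a new reading comes with each control period).
- vision.snapshot(name): name is "scene" or "top" or "wrist"; returns a dict with "img" (480x640x3 uint8, red, green, blue), "fx", "fy", "cx", "cy" (pixels), "k1" (the pictures are not rectified: a ray, as slopes to the right and down, at radius r is drawn at 1 + k1 r^2 times it, then the intrinsics apply), "position" and "rotation" of the camera in the world. Camera axes: x right, y down, z forward; pixel columns grow to the right and rows downward; lengths in m; the calibration is good to about 2 mm. A picture is of the moment at which its call begins. There is no depth.
- finish_job(): hands the job in; it is judged then, once.
The state is a dict: "clock": time; "q": joint angles; "qd": joint speeds; "joint_torque": joint torques, N m; "tool_pos": TCP position; "eef_rot": TCP orientation; "contact_force": force on the tool from outside, world axes, zero at the start; "moment": the same for the moment, N m; "opening": opening from 0.0 (shut) to 1.0 (fully open); "finger_force": force on a finger pad.
Only numpy, scipy, OpenCV 4.12 (cv2) and the standard library are available. Lean on these libraries where they do the work, as an engineer would, in place of code of your own. Each camera call takes 0.05 s, during which the arm holds its last target. There are 200 camera calls.

## Working session

There is one attempt and no reset: what is moved stays moved. The work goes in short steps, Python scripts to look and compute and a tool call to move; the robot and the scene stay as the last step left them, time stands still between calls to the robot, and variables do not carry over. Pictures are saved under pics/ and viewed, at most 10 in all, crops included, and the job is handed in when it is done.

Besides the shell and the picture viewer there is one more tool, called after "Emit:" by a JSON object that holds its "fn" and its "kwargs". step_arm: Moves the arm, as the interface text tells. Its arguments: {"type":"object","properties":{"steps":{"type":"array"},"claw":{"type":"number"},"grip_force":{"type":"number"}},"required":["steps"]}

```bash
mkdir -p pics; python3 - <<'E'
from plant import sensors, vision, r
import cv2,pickle
print(sensors.get_state(), r.tip_extent)
for n in("scene","top"):
    s=vision.snapshot(n); pickle.dump(s,open(f"{n}0.pkl","wb"))
    cv2.imwrite(f"pics/{n}0.png",s["img"][:,:,::-1]); print({k:v for k,v in s.items() if k!="img"})
E
```

```text
{'clock': 0.0, 'q': array([ 1.15477519,  0.69000587, -0.19450843,  1.56630688,  0.15730354,
        0.90246642, -0.21514033]), 'qd': array([ 8.90590949e-05, -1.28847659e-03, -1.14450141e-04,  5.43876234e-04,
        4.53572534e-04, -3.95835406e-04,  2.45255875e-04]), 'joint_torque': array([ 7.36777583e-04, -5.27559400e+01, -1.26662023e+00, -1.53429902e+01,
       -5.25753619e-02,  6.49285968e-03,  1.48685945e-04]), 'tool_pos': array([ 0.27146061, -0.56233346,  0.25690608]), 'eef_rot': array([ 9.74809491e-01,  2.23037329e-01, -2.62202368e-04, -8.58481286e-04]), 'contact_force': array([-0.0495969 , -0.79401743, -0.16594225]), 'moment': array([-0.01032996,  0.0214999 ,  0.02659043]), 'finger_force': 0.0, 'opening': 1.003296751418933} 0.019
{'fx': 482.54109954014757, 'fy': 482.54109954014757, 'cx': 325.30702640146694, 'cy': 240.21835551817685, 'k1': -0.12448078090278238, 'position': array([1.43950038, 0.44514547, 1.28981766]), 'rotation': array([ 0.50590398,  0.77143306, -0.32819149, -0.20308261])}
{'fx': 516.0486760723392, 'fy': 516.0486760723392, 'cx': 317.1553424754417, 'cy': 244.89901428622485, 'k1': -0.05914041015559605, 'position': array([ 0.25773356, -0.03215563,  1.49998371]), 'rotation': array([ 0.71026505, -0.69881733,  0.04913504, -0.06901912])}
```

View pics/scene0.png

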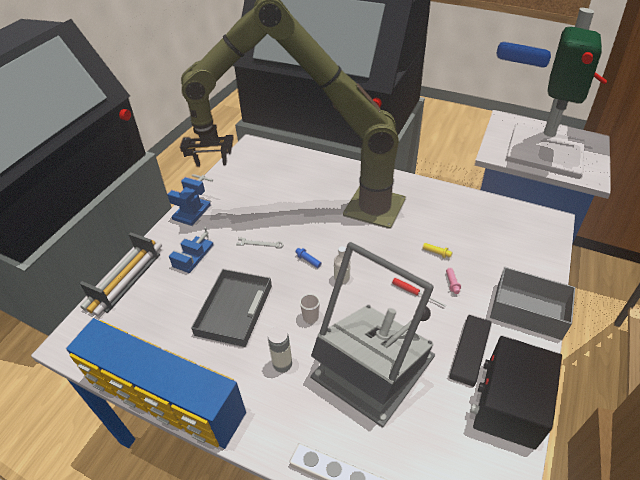

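View pics/top0.png

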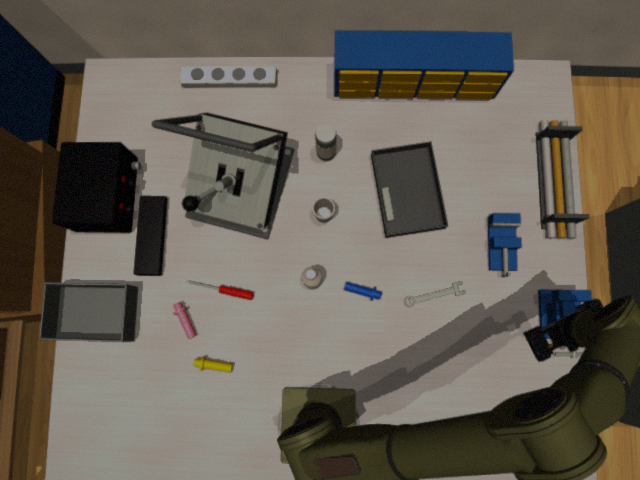

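Candidates for the pin: the grey steel one in the gate (top ~(228,182), scene ~(388,320)), and the blue (362,291), pink (185,320) and yellow (213,364) look-alikes. I choose the grey one in the gate. The tray is the dark one at top (408,190), not the grey box at (90,311). The knob is at top (190,203). Next, one close crop.

```bash
python3 - <<'E'
import cv2,pickle,numpy as np
t=pickle.load(open("top0.pkl","rb"))["img"];s=pickle.load(open("scene0.pkl","rb"))["img"]
a=cv2.resize(t[105:245,150:300],None,fx=4,fy=4,interpolation=cv2.INTER_CUBIC)[:,:,::-1]
b=cv2.resize(s[235:420,300:450],None,fx=3,fy=3,interpolation=cv2.INTER_CUBIC)[:,:,::-1]
cv2.imwrite("pics/cropt.png",a);cv2.imwrite("pics/crops.png",b)
E
```

```text
(no output)
```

View pics/cropt.png

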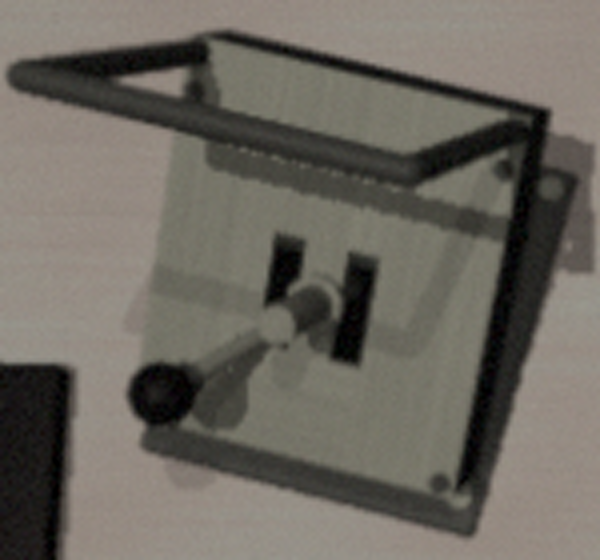

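View pics/crops.png

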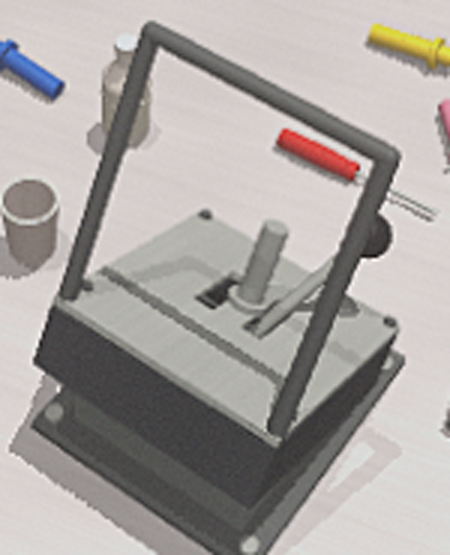

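The crop shows the grey steel pin with its collar at gate centre, the lever at its left and the knob at crop (163,394). That confirms the choice. Next I fit the gearbox pose, lever and tray to the picked pixels.

```bash
cat > h.py <<'E'
import numpy as np,pickle,cv2
from scipy.spatial.transform import Rotation as R
from scipy.optimize import least_squares
def cam(n): return pickle.load(open(n+".pkl","rb"))
def proj(c,P):
    p=(np.atleast_2d(P)-c["position"])@R.from_quat(c["rotation"]).as_matrix()
    u=p[:,:2]/p[:,2:]; u=u*(1+c["k1"]*(u**2).sum(1,keepdims=True))
    return u*c["fx"]+[c["cx"],c["cy"]]
def Rg(yaw): return R.from_euler("z",yaw)*R.from_euler("y",-27,degrees=True)
def gate(g,P): return Rg(g[2]).apply(np.atleast_2d(P)/1000)+[g[0],g[1],.13]
def knob(c,f): return [185*np.sin(f),-185*np.sin(c)*np.cos(f),185*np.cos(c)*np.cos(f)-65]
def ray(c,uv,z):
    u=cv2.undistortPoints(np.float64([[uv]]),np.array([[c["fx"],0,c["cx"]],[0,c["fy"],c["cy"]],[0,0,1]]),np.array([c["k1"],0,0,0]))[0,0]
    d=R.from_quat(c["rotation"]).apply([*u,1]); return c["position"]+d*(z-c["position"][2])/d[2]
E
python3 - <<'E'
from h import *
t=cam("top0");s=cam("scene0")
T=lambda x,y:(x/4+150-.375,y/4+105-.375)
S=lambda x,y:(x/3+300-.33,y/3+235-.33)
ft=[((0,0,88),T(277,326)),((147,112,270),T(22,74)),((147,-112,270),T(411,170)),((40,-26,0),T(362,256)),((-40,-26,0),T(346,363)),((40,26,0),T(290,236))]
fs=[((0,0,88),S(274,228)),((0,0,4),S(249,300)),((147,-112,270),S(150,30)),((147,112,270),S(388,152)),((147,-112,0),S(70,294)),((147,112,0),S(282,430))]
def res(p):
    g=p[:3];k=knob(p[3],p[4])
    a=proj(t,gate(g,[f[0] for f in ft]+[k]))-np.array([f[1] for f in ft]+[T(163,394)])
    b=proj(s,gate(g,[f[0] for f in fs]+[k]))-np.array([f[1] for f in fs]+[S(374,236)])
    return np.r_[a,b].ravel()
o=least_squares(res,[.55,.25,0,-.4,-.3],loss="soft_l1");print(o.x.round(4));print(res(o.x).reshape(-1,2).round(1))
q=[(372,153),(432,143),(446,228),(387,236)]
C=np.array([ray(t,u,.045) for u in q])[:,:2];print("tray",C.round(3),C.mean(0),np.linalg.norm(C-np.roll(C,1,0),axis=1).round(3))
d=(C[0]+C[1]-C[2]-C[3]);print("yaw",np.arctan2(d[1],d[0]))
print("cup",ray(t,(324,209),.085),"bottle",ray(t,(310,275),.15),"can",ray(t,(326,135),.16))
np.save("g.npy",o.x); print(R.from_quat([0.9748,.22304,0,0]).as_matrix().round(3))
E
```

```text
[ 0.6672  0.2557 -0.2328 -0.4158 -0.352 ]
[[ 0.4 -0.2]
 [ 0.4  1.9]
 [-0.2  0.4]
 [ 0.5 -0.3]
 [-0.2  0.9]
 [ 0.5  0.4]
 [-0.6  0.2]
 [ 0.6 -0.2]
 [-0.3  0.3]
 [ 0.6  1. ]
 [ 0.9  1.3]
 [-0.6  1.6]
 [-0.7  0. ]
 [-1.3  0.2]]
tray [[ 0.78  -0.145]
 [ 0.813 -0.323]
 [ 0.557 -0.358]
 [ 0.532 -0.188]] [ 0.67072755 -0.25351498] [0.252 0.18  0.258 0.171]
yaw 0.15230572212362384
cup [ 0.59915429 -0.00736813  0.085     ] bottle [0.40492233 0.02540946 0.15      ] can [ 0.78937271 -0.01081598  0.16      ]
[[ 0.901  0.435  0.   ]
 [ 0.435 -0.901  0.   ]
 [ 0.     0.    -1.   ]]
```

```bash
cat >> h.py <<'E'
from scipy.linalg import logm,expm
def T(Rm,p): M=np.eye(4);M[:3,:3]=Rm;M[:3,3]=p;return M
def cur():
    from plant import sensors
    s=sensors.get_state();return T(R.from_quat(s["eef_rot"]).as_matrix(),s["tool_pos"])
def ori(t,y):
    t=t/np.linalg.norm(t);y=y-t*(y@t);y/=np.linalg.norm(y);return np.c_[np.cross(y,t),y,t]
def rows(A,B,n=None):
    L=np.linalg.inv(A)@B
    a=np.degrees(R.from_matrix(L[:3,:3]).magnitude());d=np.linalg.norm(L[:3,3])
    if n is None:n=int(np.ceil(max(a/9,d/.05,1)))
    S=np.real(expm(np.real(logm(L))/n))
    print(n,"x",(S[:3,3]*100).round(2).tolist(),np.degrees(R.from_matrix(S[:3,:3]).as_rotvec()).round(2).tolist(),"| dist %.1f mm ang %.1f"%(d*1e3,a))
    return B
g=np.load("g.npy")[:3] if __import__("os").path.exists("g.npy") else None
def gv(v): return Rg(g[2]).apply(v)
# pin grasp: lean 60deg toward azimuth a right of -y
def pingrasp(a=25,th=60,h=52,off=8,back=0):
    a,th=np.radians([a,th]);l=np.array([-np.sin(a),-np.cos(a),0]);e=np.array([-np.cos(a),np.sin(a),0])
    t=-(np.cos(th)*np.array([0,0,1])+np.sin(th)*l)
    p=np.array([0,0,h])-t*(off+back)
    return T(ori(gv(t),gv(-e)),gate(g,p)[0])
E
python3 - <<'E'
from h import *
A=cur();G=pingrasp();P=pingrasp(back=130)
print(G[:3,3],P[:3,3],P[:3,2],P[:3,1])
W=T(P[:3,:3],[.42,0,.48])
U=A.copy();U[2,3]=.45
rows(A,U);rows(U,W);rows(W,P);rows(P,G)
E
```

```text
[0.63842996 0.25605278 0.17856709] [0.54492879 0.17335588 0.21488175] [ 0.7192397   0.63613003 -0.27934358] [ 0.68825953 -0.5974977   0.41145513]
4 x [-0.0, -0.01, -4.82] [0.0, -0.0, 0.0] | dist 193.0 mm ang 0.0
12 x [3.95, -2.69, 1.72] [-0.53, 6.24, -2.93] | dist 582.4 mm ang 83.0
7 x [-2.25, -1.81, 3.92] [-0.0, -0.0, -0.0] | dist 340.5 mm ang 0.0
3 x [0.0, -0.0, 4.33] [-0.0, -0.0, -0.0] | dist 130.0 mm ang 0.0
```

Emit:
{"fn": "step_arm", "kwargs": {"steps": [[[0, 0, -4.8], [0, 0, 0]], [[0, 0, -4.8], [0, 0, 0]], [[0, 0, -4.8], [0, 0, 0]], [[0, 0, -4.8], [0, 0, 0]]], "claw": 0.25}}

```text
clock: 0.6
tool_pos: [0.2715, -0.5624, 0.4509]
eef_rot: [0.975, 0.223, -0.0, -0.0]
contact_force: [1.6, 0.2, -0.4]
opening: 0.628
finger_force: 0.0
```

Emit:
{"fn": "step_arm", "kwargs": {"steps": [[[4, -2.7, 1.7], [-0.5, 6.2, -2.9]], [[4, -2.7, 1.7], [-0.5, 6.2, -2.9]], [[4, -2.7, 1.7], [-0.5, 6.2, -2.9]], [[4, -2.7, 1.7], [-0.5, 6.2, -2.9]], [[4, -2.7, 1.7], [-0.5, 6.2, -2.9]], [[4, -2.7, 1.7], [-0.5, 6.2, -2.9]], [[4, -2.7, 1.7], [-0.5, 6.2, -2.9]], [[4, -2.7, 1.7], [-0.5, 6.2, -2.9]], [[4, -2.7, 1.7], [-0.5, 6.2, -2.9]], [[4, -2.7, 1.7], [-0.5, 6.2, -2.9]], [[4, -2.7, 1.7], [-0.5, 6.2, -2.9]], [[4, -2.7, 1.7], [-0.5, 6.2, -2.9]]]}}

```text
clock: 2.1
tool_pos: [0.447, -0.0697, 0.4893]
eef_rot: [0.68, 0.466, 0.554, -0.119]
contact_force: [0.1, 0.5, 1.2]
opening: 0.624
finger_force: 0.0
```

```bash
python3 - <<'E'
from h import *
from plant import sensors
print(sensors.get_state()["q"].round(2))
A=cur();P=pingrasp(back=130);print(A[:3,3],A[:3,2]);rows(A,P)
E
```

```text
[ 1.6   0.67 -1.47  2.18 -1.    0.48  0.83]
[ 0.44704999 -0.06974333  0.48927886] [ 0.64255005  0.67734998 -0.3582268 ]
8 x [-1.55, -2.13, 3.95] [-0.78, 0.3, -0.18] | dist 379.4 mm ang 6.9
```

Emit:
{"fn": "step_arm", "kwargs": {"steps": [[[-1.5, -2.1, 4], [-0.8, 0.3, -0.2]], [[-1.5, -2.1, 4], [-0.8, 0.3, -0.2]], [[-1.5, -2.1, 4], [-0.8, 0.3, -0.2]], [[-1.5, -2.1, 4], [-0.8, 0.3, -0.2]], [[-1.5, -2.1, 4], [-0.8, 0.3, -0.2]], [[-1.5, -2.1, 4], [-0.8, 0.3, -0.2]]]}}

```text
clock: 2.85
tool_pos: [0.515, -0.0039, 0.3669]
eef_rot: [0.654, 0.496, 0.55, -0.158]
contact_force: [-0.7, 0.0, -1.7]
opening: 0.623
finger_force: 0.0
```

```bash
python3 - <<'E'
from h import *
from plant import sensors
print(sensors.get_state()["q"].round(2))
A=cur();P=pingrasp(back=130);print(A[:3,3],A[:3,2]);rows(A,P)
E
```

```text
[ 1.24  1.06 -1.47  2.23 -1.    0.04  1.01]
[ 0.51499612 -0.00388302  0.36687348] [ 0.56204466  0.751142   -0.34625352]
5 x [-1.0, -2.5, 3.87] [-2.36, -0.14, -0.1] | dist 235.4 mm ang 11.8
```

The arm hits joint limits in this lean. I'll take the pin nearly along its axis instead, leaning 15° to clear the knob, and let it pivot in the pads at the tray.

```bash
python3 - <<'E'
from h import *
A=cur();k=dict(a=20,th=15,h=62,off=6)
P=pingrasp(back=100,**k);G=pingrasp(**k);print(P[:3,3],G[:3,3],P[:3,2],P[:3,1])
W=P.copy();W[:3,3]=[.5,.12,.42]
rows(A,W);rows(W,P)
E
```

```text
[0.58045482 0.24975522 0.27221099] [0.63640915 0.26148527 0.19016515] [ 0.55954326  0.11730045 -0.82045837] [ 0.73579548 -0.525935    0.42661152]
6 x [2.09, -0.91, 0.42] [-1.37, -7.65, 0.02] | dist 135.6 mm ang 46.6
5 x [1.67, -1.44, 3.63] [-0.0, 0.0, 0.0] | dist 212.5 mm ang 0.0
```

Emit:
{"fn": "step_arm", "kwargs": {"steps": [[[2.1, -0.9, 0.4], [-1.4, -7.6, 0]], [[2.1, -0.9, 0.4], [-1.4, -7.6, 0]], [[2.1, -0.9, 0.4], [-1.4, -7.6, 0]], [[2.1, -0.9, 0.4], [-1.4, -7.6, 0]], [[2.1, -0.9, 0.4], [-1.4, -7.6, 0]], [[2.1, -0.9, 0.4], [-1.4, -7.6, 0]]]}}

```text
clock: 3.6
tool_pos: [0.4953, 0.0804, 0.416]
eef_rot: [0.795, 0.506, 0.335, 0.019]
contact_force: [0.1, -0.1, -1.2]
opening: 0.627
finger_force: 0.0
```

```bash
python3 - <<'E'
from h import *
from plant import sensors
print(sensors.get_state()["q"].round(2))
A=cur();k=dict(a=20,th=15,h=62,off=6)
P=pingrasp(back=100,**k);print(A[:3,3],A[:3,2]);rows(A,P)
E
```

```text
[ 0.45  0.19 -0.66  2.21 -0.67  0.17  0.03]
[0.49527661 0.08043321 0.41596063] [ 0.55144173  0.30902752 -0.77486386]
5 x [2.02, -1.52, 4.04] [-0.98, -2.04, 0.28] | dist 237.9 mm ang 11.4
```

Emit:
{"fn": "step_arm", "kwargs": {"steps": [[[2, -1.5, 4], [-1, -2, 0.3]], [[2, -1.5, 4], [-1, -2, 0.3]], [[2, -1.5, 4], [-1, -2, 0.3]], [[2, -1.5, 4], [-1, -2, 0.3]], [[2, -1.5, 4], [-1, -2, 0.3]]]}}

```text
clock: 4.22
tool_pos: [0.5632, 0.2052, 0.3274]
eef_rot: [0.825, 0.484, 0.285, 0.06]
contact_force: [1.1, 0.3, -0.1]
opening: 0.63
finger_force: 0.0
```

```bash
python3 - <<'E'
from h import *
from plant import sensors
print(sensors.get_state()["q"].round(2))
A=cur();k=dict(a=20,th=15,h=62,off=6)
P=pingrasp(back=60,**k);print(A[:3,3],A[:3,2]);rows(A,P)
E
```

```text
[-0.64  0.42  0.25  2.12 -1.    0.04  0.04]
[0.56323614 0.20521265 0.32739609] [ 0.52856071  0.17673711 -0.83029366]
3 x [0.69, -1.02, 3.4] [-1.12, -0.66, -0.14] | dist 108.3 mm ang 3.9
```

Emit:
{"fn": "step_arm", "kwargs": {"steps": [[[0.7, -1, 3.4], [-1.1, -0.7, -0.1]], [[0.7, -1, 3.4], [-1.1, -0.7, -0.1]], [[0.7, -1, 3.4], [-1.1, -0.7, -0.1]]]}}

```text
clock: 4.6
tool_pos: [0.6131, 0.2623, 0.2606]
eef_rot: [0.832, 0.481, 0.262, 0.09]
contact_force: [0.2, 0.1, -0.4]
opening: 0.625
finger_force: 0.0
```

```bash
python3 - <<'E'
from h import *
from plant import sensors
print(sensors.get_state()["q"].round(2))
A=cur();k=dict(a=20,th=15,h=62,off=6)
P=pingrasp(back=60,**k);print(A[:3,3],A[:3,2]);rows(A,P)
k=dict(a=20,th=5,h=62,off=6)
rows(A,pingrasp(back=60,**k))
E
```

```text
[-0.79  0.64  0.38  1.98 -1.    0.04 -0.08]
[0.61314385 0.26232523 0.26063319] [ 0.52339293  0.10184357 -0.84598329]
1 x [-1.82, -1.22, 1.18] [-1.68, 2.09, 0.06] | dist 24.9 mm ang 2.7
1 x [-0.67, -1.22, 1.24] [-1.67, -7.91, 0.21] | dist 18.6 mm ang 8.1
```

```bash
python3 - <<'E'
from h import *
A=cur()
for th in(2,5):
  k=dict(a=20,th=th,h=70,off=6)
  rows(A,pingrasp(back=60,**k)); print(pingrasp(**k)[:3,2])
E
```

```text
2 x [-0.07, -0.62, 0.26] [-0.83, -5.45, 0.13] | dist 13.5 mm ang 11.0
[ 0.45939102 -0.07520409 -0.88504477]
1 x [-0.5, -1.24, 0.46] [-1.67, -7.91, 0.21] | dist 14.1 mm ang 8.1
[ 0.48480166 -0.03076234 -0.87408296]
```

Emit:
{"fn": "step_arm", "kwargs": {"steps": [[[-0.2, -0.6, 0.2], [-0.8, -4, 0.1]], [[-0.3, -0.6, 0.2], [-0.8, -4, 0.1]], [[0, 0, 0], [0, 0, 0]]]}}

```text
clock: 4.97
tool_pos: [0.603, 0.2659, 0.2499]
eef_rot: [0.847, 0.47, 0.21, 0.135]
contact_force: [-0.8, 0.1, 0.4]
opening: 0.628
finger_force: 0.0
```

```bash
python3 - <<'E'
from h import *
from plant import sensors,vision
print(sensors.get_state()["q"].round(2))
A=cur()
for th in (2,5):
  k=dict(a=20,th=th,h=70,off=6);P=rows(A,pingrasp(back=60,**k))
s=vision.snapshot("wrist");pickle.dump(s,open("w1.pkl","wb"));cv2.imwrite("pics/w1.png",s["img"][:,:,::-1])
print("pin top px",proj(s,gate(g,[[0,0,88]])),"knob",proj(s,gate(g,[knob(*np.load('g.npy')[3:])])))
E
```

```text
[-1.07  0.78  0.79  1.92 -0.96  0.29 -0.23]
1 x [0.33, 0.14, 0.06] [-0.12, -2.9, 0.3] | dist 3.6 mm ang 2.9
1 x [-0.01, 0.14, 0.05] [-0.12, 0.1, 0.29] | dist 1.5 mm ang 0.3
pin top px [[325.43326034 279.62781058]] knob [[121.72021385 178.69584467]]
```

View pics/w1.png

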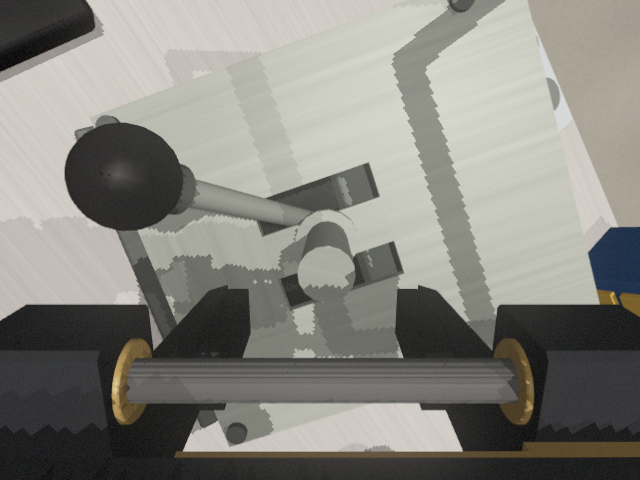

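The wrist view has the pin top at (326,274) and the knob at (123,176), both within a few pixels of prediction. The pin lies centred between the fingers, so I go straight in.

Emit:
{"fn": "step_arm", "kwargs": {"steps": [[[0, 0.1, 2], [0, 0, 0.3]], [[0, 0, 2], [0, 0, 0]], [[0, 0, 1], [0, 0, 0]], [[0, 0, 1.1], [0, 0, 0]], [[0, 0, 0], [0, 0, 0]]]}}

```text
clock: 5.65
tool_pos: [0.634, 0.2601, 0.1976]
eef_rot: [0.849, 0.465, 0.21, 0.134]
contact_force: [0.1, 0.3, 0.7]
opening: 0.627
finger_force: 0.0
```

```bash
python3 - <<'E'
from h import *
from plant import sensors
print(sensors.get_state()["q"].round(2),sensors.get_state()["contact_force"])
rows(cur(),pingrasp(a=20,th=5,h=70,off=6))
E
```

```text
[-0.93  0.83  0.6   1.89 -0.97  0.16 -0.22] [0.10866475 0.31250871 0.69382486]
1 x [0.23, -0.21, -0.05] [-0.1, 0.18, -0.36] | dist 3.1 mm ang 0.4
```

Emit:
{"fn": "step_arm", "kwargs": {"steps": [[[0.2, -0.2, 0], [0, 0, 0]], [[0, 0, 0], [0, 0, 0]]]}}

```text
clock: 5.9
tool_pos: [0.6332, 0.2643, 0.1977]
eef_rot: [0.849, 0.466, 0.211, 0.134]
contact_force: [0.8, -0.3, 0.1]
opening: 0.62
finger_force: 0.0
```

Emit:
{"fn": "step_arm", "kwargs": {"steps": [[[0, 0, 0], [0, 0, 0]], [[0, 0, 0], [0, 0, 0]], [[0, 0, 0], [0, 0, 0]], [[0, 0, 0], [0, 0, 0]], [[0, 0, 0], [0, 0, 0]], [[0, 0, 0], [0, 0, 0]]], "claw": -1, "grip_force": 40}}

```text
clock: 6.65
tool_pos: [0.6335, 0.2634, 0.1975]
eef_rot: [0.849, 0.465, 0.21, 0.135]
contact_force: [-0.2, 0.2, 0.4]
opening: 0.282
finger_force: 39.9
```

```bash
python3 - <<'E'
from h import *
from plant import sensors
s=sensors.get_state();print(s["contact_force"],s["opening"],s["finger_force"])
A=cur();rows(A,pingrasp(a=20,th=5,h=70,off=6))
print("gate z in tool axes", A[:3,:3].T@gv([0,0,1]), "force tool", A[:3,:3].T@s["contact_force"])
E
```

```text
[-0.24904362  0.2039385   0.38640179] 0.2823593002804094 39.921926613897085
1 x [-0.02, 0.0, -0.01] [-0.06, 0.16, -0.31] | dist 0.2 mm ang 0.4
gate z in tool axes [ 0.084298   -0.00145039 -0.99643953] force tool [ 0.14335111 -0.12689754 -0.46504565]
```

Emit:
{"fn": "step_arm", "kwargs": {"steps": [[[0.04, 0, -0.5], [0, 0, 0]], [[0.04, 0, -0.5], [0, 0, 0]]]}}

```text
clock: 6.9
tool_pos: [0.6287, 0.2643, 0.2065]
eef_rot: [0.849, 0.465, 0.21, 0.135]
contact_force: [2.2, -0.9, -1.8]
opening: 0.286
finger_force: 39.9
```

Emit:
{"fn": "step_arm", "kwargs": {"steps": [[[0.04, 0, -0.5], [0, 0, 0]], [[0.04, 0, -0.5], [0, 0, 0]], [[0.04, 0, -0.5], [0, 0, 0]], [[0.08, 0, -1], [0, 0, 0]], [[0.1, 0, -1.5], [0, 0, 0]], [[0.2, 0, -2], [0, 0, 0]], [[0.2, 0, -3], [0, 0, 0]], [[0, 0, 0], [0, 0, 0]]]}}

```text
clock: 7.9
tool_pos: [0.5889, 0.2741, 0.2887]
eef_rot: [0.849, 0.466, 0.212, 0.134]
contact_force: [1.4, -0.2, -1.8]
opening: 0.285
finger_force: 39.9
```

```bash
python3 - <<'E'
from h import *
from plant import sensors,vision
print(sensors.get_state()["q"].round(2))
s=vision.snapshot("scene");cv2.imwrite("pics/s2.png",cv2.resize(s["img"][100:420,180:600,::-1],(800,610))[:600])
# tray target: lean az 159deg, tilt tau, pin theta
A=cur();az=np.radians(159);c,yw=np.array([.6707,-.2535]),.152
for tau in(20,30,40):
  tt=np.radians(tau);t=np.array([-np.cos(az)*np.sin(tt),-np.sin(az)*np.sin(tt),-np.cos(tt)])
  for sg in(1,-1):
    B=T(ori(t,sg*np.array([-np.sin(az),np.cos(az),0])),[.64,-.25,.30]);print(tau,sg);rows(A,B)
E
```

```text
[-1.16  0.74  0.91  1.91 -0.86  0.37 -0.35]
20 1
11 x [-1.51, 4.9, 0.64] [-0.16, -1.11, 6.98] | dist 526.5 mm ang 77.7
20 -1
12 x [-4.96, -0.8, 0.13] [1.08, -0.16, -8.55] | dist 526.5 mm ang 103.4
30 1
11 x [-1.56, 4.87, 0.62] [-0.77, -0.34, 6.92] | dist 526.5 mm ang 76.7
30 -1
12 x [-4.94, -0.85, 0.5] [0.33, -0.75, -8.62] | dist 526.5 mm ang 104.0
40 1
11 x [-1.63, 4.84, 0.59] [-1.37, 0.43, 6.83] | dist 526.5 mm ang 76.8
40 -1
12 x [-4.9, -0.88, 0.87] [-0.42, -1.34, -8.65] | dist 526.5 mm ang 105.2
```

View pics/s2.png

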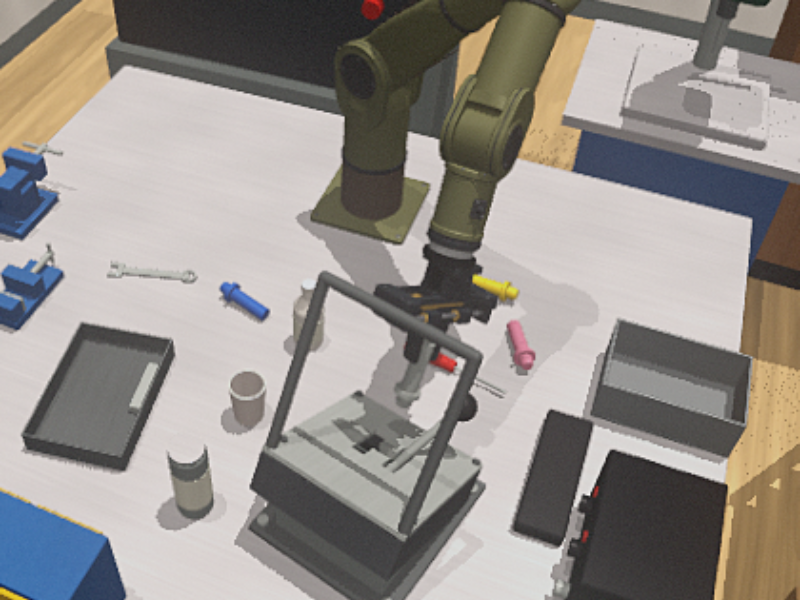

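The scene shows the pin clear of the gate and held in the fingers, with the lever still near left. Next is the transfer to the tray.

```bash
cat >> h.py <<'E'
AZ=np.radians(159);UU=np.array([-np.cos(AZ),-np.sin(AZ),0]);TIP=np.array([.7236,-.288])
def trayp(tau,phi,dz=0,L=.090,off=.006):
    t_,p=np.radians([tau,phi]);t=UU*np.sin(t_)-np.array([0,0,np.cos(t_)])
    gr=np.r_[TIP,.004+.012*np.sin(p)]+L*(-UU*np.sin(p)+np.array([0,0,np.cos(p)]))
    return T(ori(t,np.array([-np.sin(AZ),np.cos(AZ),0])),gr-t*off+[0,0,dz])
E
python3 - <<'E'
from h import *
A=cur();W=A.copy();W[:3,3]+=[-.09,-.03,.10]
B=trayp(35,30,.25);print(B[:3,3])
rows(A,W);rows(W,B)
S=np.linalg.inv(W)@B
for k in(.25,.5,.75): print((W@np.real(expm(np.real(logm(S))*k)))[:3,3])
E
```

```text
[ 0.678376   -0.27064013  0.3428572 ]
3 x [-1.5, -0.26, -4.33] [-0.0, 0.0, 0.0] | dist 137.8 mm ang 0.0
11 x [-0.81, 4.98, 1.66] [-1.07, 0.05, 6.88] | dist 546.8 mm ang 76.6
[0.60079884 0.14074255 0.39768531]
[0.66743381 0.01143782 0.3965878 ]
[ 0.693506   -0.1306291   0.37931445]
```

```bash
python3 - <<'E'
from h import *
from scipy.spatial.transform import Slerp
A=cur();W=A.copy();W[:3,3]+=[-.11,-.03,.10]
B=trayp(35,30,.25)
sl=Slerp([0,1],R.from_matrix([A[:3,:3],B[:3,:3]]))
M=T(sl(.45).as_matrix(),[.50,-.02,.42])
rows(A,W);rows(W,M);rows(M,B)
for X,Y in((W,M),(M,B)):
  S=np.linalg.inv(X)@Y;print((X@np.real(expm(np.real(logm(S))*.5)))[:3,3])
E
```

```text
4 x [-1.36, -0.56, -3.49] [-0.0, 0.0, 0.0] | dist 151.7 mm ang 0.0
6 x [-2.67, 3.63, -0.05] [-0.88, 0.04, 5.68] | dist 266.7 mm ang 34.5
7 x [1.19, 3.44, 2.81] [-0.92, 0.04, 5.95] | dist 317.2 mm ang 42.1
[0.50771078 0.11439725 0.4116263 ]
[ 0.60891406 -0.13337902  0.38824388]
```

Emit:
{"fn": "step_arm", "kwargs": {"steps": [[[-1.4, -0.6, -3.5], [0, 0, 0]], [[-1.4, -0.6, -3.5], [0, 0, 0]], [[-1.4, -0.6, -3.5], [0, 0, 0]], [[-1.4, -0.6, -3.5], [0, 0, 0]], [[-2.7, 3.6, 0], [-0.9, 0, 5.7]], [[-2.7, 3.6, 0], [-0.9, 0, 5.7]], [[-2.7, 3.6, 0], [-0.9, 0, 5.7]], [[-2.7, 3.6, 0], [-0.9, 0, 5.7]], [[-2.7, 3.6, 0], [-0.9, 0, 5.7]], [[-2.7, 3.6, 0], [-0.9, 0, 5.7]]]}}

```text
clock: 9.2
tool_pos: [0.4965, -0.0224, 0.4148]
eef_rot: [0.942, 0.183, 0.262, 0.106]
contact_force: [-0.1, 0.5, -1.8]
opening: 0.283
finger_force: 39.9
```

```bash
python3 - <<'E'
from h import *
from plant import sensors
s=sensors.get_state();print(s["q"].round(2),s["contact_force"])
rows(cur(),trayp(35,30,.25))
E
```

```text
[-1.11  0.32  1.3   2.21 -0.79  0.35 -0.42] [-0.08111315  0.4725239  -1.80759003]
7 x [1.3, 3.4, 2.78] [-0.86, 0.07, 5.9] | dist 316.0 mm ang 41.7
```

Emit:
{"fn": "step_arm", "kwargs": {"steps": [[[1.3, 3.4, 2.8], [-0.9, 0, 5.9]], [[1.3, 3.4, 2.8], [-0.9, 0, 5.9]], [[1.3, 3.4, 2.8], [-0.9, 0, 5.9]], [[1.3, 3.4, 2.8], [-0.9, 0, 5.9]]]}}

```text
clock: 9.7
tool_pos: [0.6208, -0.151, 0.3788]
eef_rot: [0.956, -0.02, 0.283, 0.079]
contact_force: [0.4, 0.0, -2.4]
opening: 0.286
finger_force: 39.9
```

```bash
python3 - <<'E'
from h import *
from plant import sensors
s=sensors.get_state();print(s["q"].round(2),s["contact_force"])
rows(cur(),trayp(35,30,.25))
E
```

```text
[-0.36  0.48  0.75  1.96 -0.97  0.34 -0.53] [ 0.37541469  0.04681121 -2.44304147]
3 x [1.3, 3.47, 2.73] [-0.82, 0.17, 5.94] | dist 137.6 mm ang 18.0
```

Emit:
{"fn": "step_arm", "kwargs": {"steps": [[[1.3, 3.5, 2.7], [-0.8, 0.2, 5.9]], [[1.3, 3.5, 2.7], [-0.8, 0.2, 5.9]], [[1.3, 3.5, 2.7], [-0.8, 0.2, 5.9]], [[0, 0, 0], [0, 0, 0]]]}}

```text
clock: 10.2
tool_pos: [0.676, -0.2756, 0.3434]
eef_rot: [0.938, -0.174, 0.296, 0.057]
contact_force: [-1.2, 0.2, -1.9]
opening: 0.284
finger_force: 39.9
```

```bash
python3 - <<'E'
from h import *
from plant import sensors
s=sensors.get_state();print(s["q"].round(2),s["contact_force"])
A=cur();rows(A,trayp(35,30,.25));rows(A,trayp(35,30,.02))
A=trayp(35,30,.0);print("pivot path")
for tau,phi in((34,40),(33,50),(31,60),(29,68),(27,75),(25,82)):
  B=trayp(tau,phi);rows(A,B);print(B[:3,3]);A=B
E
```

```text
[-0.    0.61  0.52  1.77 -0.97  0.33 -0.73] [-1.24354472  0.1906161  -1.92199241]
1 x [0.01, -0.55, 0.06] [0.28, -0.06, 0.04] | dist 5.5 mm ang 0.3
5 x [-2.64, -0.12, 3.78] [0.06, -0.01, 0.01] | dist 230.6 mm ang 0.3
pivot path
1 x [-1.46, 0.0, -0.14] [0.0, -1.0, 0.0] | dist 14.7 mm ang 1.0
[ 0.66645924 -0.26606572  0.08563168]
1 x [-1.45, -0.0, 0.18] [-0.0, -1.0, 0.0] | dist 14.6 mm ang 1.0
[ 0.65618445 -0.26212159  0.07607544]
1 x [-1.37, -0.0, 0.49] [0.0, -2.0, -0.0] | dist 14.5 mm ang 2.0
[ 0.64794963 -0.25896054  0.06453531]
1 x [-0.99, -0.0, 0.62] [-0.0, -2.0, -0.0] | dist 11.7 mm ang 2.0
[ 0.64298028 -0.25705299  0.05408852]
1 x [-0.77, -0.0, 0.7] [0.0, -2.0, 0.0] | dist 10.4 mm ang 2.0
[ 0.63989773 -0.25586971  0.04423086]
1 x [-0.65, -0.0, 0.83] [0.0, -2.0, -0.0] | dist 10.6 mm ang 2.0
[ 0.63802817 -0.25515205  0.03384664]
```

Emit:
{"fn": "step_arm", "kwargs": {"steps": [[[-2.6, -0.1, 3.8], [0, 0, 0]], [[-2.6, -0.1, 3.8], [0, 0, 0]], [[-2.6, -0.1, 3.8], [0, 0, 0]], [[-2.6, -0.1, 3.8], [0, 0, 0]], [[-2.6, -0.1, 3.6], [0, 0, 0]], [[0, 0, 0], [0, 0, 0]]]}}

```text
clock: 10.95
tool_pos: [0.7093, -0.277, 0.1496]
eef_rot: [0.951, -0.172, 0.251, 0.046]
contact_force: [-0.1, 0.1, -2.4]
opening: 0.287
finger_force: 39.9
```

```bash
python3 - <<'E'
from h import *
from plant import sensors
s=sensors.get_state();print(s["q"].round(2),s["contact_force"],s["tool_pos"])
A=cur();rows(A,trayp(35,30,.0))
E
```

```text
[ 0.25  0.87  0.09  1.73 -1.    0.04 -0.65] [-0.05395024  0.12199732 -2.41028683] [ 0.70928231 -0.27695031  0.14961033]
2 x [-2.8, 0.25, 1.63] [-0.12, 2.69, 0.2] | dist 64.9 mm ang 5.4
```

```bash
python3 - <<'E'
from h import *
A=cur();rows(A,trayp(25,20,.015))
A=trayp(25,20,.0);print("pivot path")
for phi in(30,40,50,60,70,80):
  B=trayp(25,phi);rows(A,B);print(B[:3,3]);A=B
E
```

```text
1 x [-3.2, 0.51, 2.38] [-0.21, -4.61, 0.42] | dist 40.2 mm ang 4.6
pivot path
1 x [-1.49, 0.0, -0.17] [-0.0, -0.0, 0.0] | dist 15.0 mm ang 0.0
[ 0.67922159 -0.27096473  0.09338013]
1 x [-1.47, 0.0, 0.12] [-0.0, -0.0, 0.0] | dist 14.8 mm ang 0.0
[ 0.66722426 -0.26635938  0.0860953 ]
1 x [-1.41, -0.0, 0.4] [-0.0, -0.0, 0.0] | dist 14.7 mm ang 0.0
[ 0.65686794 -0.26238396  0.07648126]
1 x [-1.31, -0.0, 0.68] [-0.0, -0.0, 0.0] | dist 14.7 mm ang 0.0
[ 0.64846732 -0.25915927  0.06483015]
1 x [-1.16, -0.0, 0.93] [-0.0, -0.0, 0.0] | dist 14.9 mm ang 0.0
[ 0.64227763 -0.25678327  0.05149597]
1 x [-0.99, 0.0, 1.15] [-0.0, -0.0, 0.0] | dist 15.2 mm ang 0.0
[ 0.63848696 -0.25532816  0.03688388]
```

Emit:
{"fn": "step_arm", "kwargs": {"steps": [[[-1.6, 0.2, 1.2], [-0.1, -2.3, 0.2]], [[-1.6, 0.3, 1.2], [-0.1, -2.3, 0.2]], [[0, 0, 0], [0, 0, 0]]]}}

```text
clock: 11.32
tool_pos: [0.6925, -0.2769, 0.1161]
eef_rot: [0.959, -0.178, 0.215, 0.04]
contact_force: [0.0, -0.1, -2.7]
opening: 0.283
finger_force: 39.9
```

```bash
python3 - <<'E'
from h import *
from plant import sensors
s=sensors.get_state();print(s["q"].round(2),s["contact_force"],s["tool_pos"])
A=cur();rows(A,trayp(25,20,.0))
print("down in tool",A[:3,:3].T@[0,0,-1.])
E
```

```text
[ 0.22  0.92  0.17  1.73 -1.    0.12 -0.68] [ 0.01266207 -0.09333479 -2.73229002] [ 0.69248296 -0.27690035  0.11614073]
1 x [-0.79, -0.08, 1.62] [0.07, -0.23, -0.01] | dist 18.0 mm ang 0.2
down in tool [-0.42630731 -0.00100341  0.90457784]
```

Now I touch down in small steps, straight down.

Emit:
{"fn": "step_arm", "kwargs": {"steps": [[[-0.4, 0, 0.9], [0, 0, 0]], [[-0.2, 0, 0.4], [0, 0, 0]], [[0, 0, 0], [0, 0, 0]]]}}

```text
clock: 11.7
tool_pos: [0.6933, -0.2775, 0.1022]
eef_rot: [0.959, -0.179, 0.216, 0.04]
contact_force: [-0.3, -0.1, -1.7]
opening: 0.283
finger_force: 39.9
```

Emit:
{"fn": "step_arm", "kwargs": {"steps": [[[-0.1, 0, 0.2], [0, 0, 0]], [[0, 0, 0], [0, 0, 0]]]}}

```text
clock: 11.95
tool_pos: [0.6935, -0.2775, 0.1003]
eef_rot: [0.959, -0.178, 0.216, 0.04]
contact_force: [-0.9, -0.1, -2.0]
opening: 0.285
finger_force: 39.9
```

Emit:
{"fn": "step_arm", "kwargs": {"steps": [[[-0.1, 0, 0.2], [0, 0, 0]], [[0, 0, 0], [0, 0, 0]]]}}

```text
clock: 12.2
tool_pos: [0.6933, -0.2773, 0.0979]
eef_rot: [0.959, -0.178, 0.216, 0.04]
contact_force: [-1.2, 0.3, -1.0]
opening: 0.282
finger_force: 39.9
```

Emit:
{"fn": "step_arm", "kwargs": {"steps": [[[-0.1, 0, 0.2], [0, 0, 0]], [[0, 0, 0], [0, 0, 0]]]}}

```text
clock: 12.45
tool_pos: [0.694, -0.2777, 0.0968]
eef_rot: [0.959, -0.178, 0.217, 0.04]
contact_force: [-1.8, 1.0, 3.6]
opening: 0.285
finger_force: 39.9
```

Emit:
{"fn": "step_arm", "kwargs": {"steps": [[[-0.1, 0, 0.2], [0, 0, 0]], [[0, 0, 0], [0, 0, 0]]]}}

```text
clock: 12.7
tool_pos: [0.6951, -0.2781, 0.0967]
eef_rot: [0.959, -0.178, 0.218, 0.041]
contact_force: [-5.1, 2.4, 12.8]
opening: 0.281
finger_force: 39.9
```

Contact at z = 0.097. I loosen the grip to 8 N and swing the pin down about its tip.

Emit:
{"fn": "step_arm", "kwargs": {"steps": [[[-0.5, 0, -0.2], [0, 0, 0]], [[-0.5, 0, -0.1], [0, 0, 0]], [[-0.5, 0, 0], [0, 0, 0]], [[-0.5, 0, 0], [0, 0, 0]], [[-0.5, 0, 0.1], [0, 0, 0]], [[-0.5, 0, 0.1], [0, 0, 0]]], "grip_force": 8}}

```text
clock: 13.45
tool_pos: [0.677, -0.2714, 0.0896]
eef_rot: [0.962, -0.179, 0.205, 0.038]
contact_force: [-2.3, 0.8, 4.4]
opening: 0.294
finger_force: 8.0
```

```bash
python3 - <<'E'
from h import *
from plant import sensors,vision
A=cur();print(sensors.get_state()["contact_force"])
for phi in(40,50,60):rows(A,trayp(25,phi))
s=vision.snapshot("scene");cv2.imwrite("pics/s3.png",cv2.resize(s["img"][190:370,120:340,::-1],(733,600),interpolation=cv2.INTER_CUBIC))
E
```

```text
[-2.26761816  0.75643343  4.35362383]
1 x [-1.14, -0.12, -0.12] [0.03, 0.96, -0.06] | dist 11.6 mm ang 1.0
1 x [-2.55, -0.12, 0.3] [0.03, 0.96, -0.06] | dist 25.7 mm ang 1.0
1 x [-3.84, -0.12, 1.0] [0.03, 0.96, -0.06] | dist 39.7 mm ang 1.0
```

View pics/s3.png

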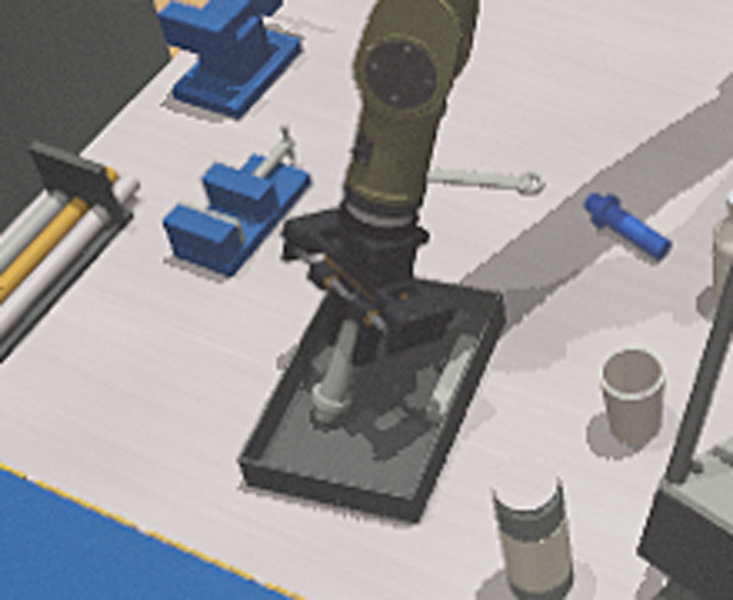

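The picture shows the pin tilting in the tray with its collar end at (330,400), clear of the offcut at (455,375). Continuing the arc.

Emit:
{"fn": "step_arm", "kwargs": {"steps": [[[-0.5, 0, 0.1], [0, 0, 0]], [[-0.5, 0, 0.1], [0, 0, 0]], [[-0.5, 0, 0.2], [0, 0, 0]], [[-0.5, 0, 0.2], [0, 0, 0]], [[-0.4, 0, 0.2], [0, 0, 0]], [[-0.4, 0, 0.2], [0, 0, 0]]]}}

```text
clock: 14.25
tool_pos: [0.6671, -0.2675, 0.0769]
eef_rot: [0.964, -0.179, 0.193, 0.035]
contact_force: [-1.1, 0.5, 0.9]
opening: 0.289
finger_force: 8.0
```

```bash
python3 - <<'E'
from h import *
from plant import sensors
A=cur();print(sensors.get_state()["contact_force"])
for phi in(50,60,70,80):rows(A,trayp(25,phi))
E
```

```text
[-1.11889686  0.45850982  0.89539904]
1 x [-1.07, -0.11, -0.4] [-0.03, 2.41, -0.04] | dist 11.4 mm ang 2.4
1 x [-2.34, -0.11, 0.33] [-0.03, 2.41, -0.04] | dist 23.7 mm ang 2.4
1 x [-3.47, -0.11, 1.31] [-0.03, 2.41, -0.04] | dist 37.1 mm ang 2.4
2 x [-2.22, -0.05, 1.23] [-0.01, 1.2, -0.02] | dist 50.7 mm ang 2.4
```

```bash
python3 - <<'E'
from h import *
from plant import sensors
s=sensors.get_state();print(s["q"].round(3),s["qd"].round(2))
A=cur();print(np.degrees(np.arccos(-A[2,2])),"back in tool",A[:3,:3].T@-UU,"down",A[:3,:3].T@[0,0,-1.])
E
```

```text
[ 0.265  0.953  0.077  1.773 -1.     0.043 -0.649] [ 0.    0.02 -0.01  0.    0.   -0.    0.  ]
22.591659200759498 back in tool [-9.23266170e-01  4.62611861e-04 -3.84160598e-01] down [-3.84160222e-01  7.33613642e-04  9.23266151e-01]
```

Emit:
{"fn": "step_arm", "kwargs": {"steps": [[[-0.4, 0, -0.2], [0, 0, 0]], [[-0.4, 0, -0.2], [0, 0, 0]], [[0, 0, 0], [0, 0, 0]]]}}

```text
clock: 14.62
tool_pos: [0.6609, -0.2653, 0.0796]
eef_rot: [0.965, -0.179, 0.19, 0.035]
contact_force: [0.1, 0.9, -1.8]
opening: 0.289
finger_force: 8.0
```

```bash
sed -i 's/TIP=np.array(\[.*\])$/TIP=np.array([.728,-.290])/' h.py; python3 - <<'E'
from h import *
A=cur();print(TIP)
for phi in(50,60,70,80,86):A=rows(A,trayp(13,phi));print(A[:3,3])
E
```

```text
[ 0.728 -0.29 ]
2 x [0.01, -0.05, 0.15] [-0.02, -4.63, -0.02] | dist 3.1 mm ang 9.3
[ 0.66237517 -0.26480899  0.07688964]
1 x [-1.14, -0.0, 0.93] [0.0, 0.0, 0.0] | dist 14.7 mm ang 0.0
[ 0.65397455 -0.26158429  0.06523853]
1 x [-0.95, 0.0, 1.15] [0.0, 0.0, 0.0] | dist 14.9 mm ang 0.0
[ 0.64778486 -0.25920829  0.05190434]
1 x [-0.72, 0.0, 1.33] [0.0, 0.0, 0.0] | dist 15.2 mm ang 0.0
[ 0.64399419 -0.25775319  0.03729225]
1 x [-0.32, 0.0, 0.87] [0.0, 0.0, 0.0] | dist 9.3 mm ang 0.0
[ 0.64292238 -0.25734176  0.02809507]
```

Emit:
{"fn": "step_arm", "kwargs": {"steps": [[[0, 0, 0], [0, -4.6, 0]], [[0, 0, 0.2], [0, -4.6, 0]], [[-0.6, 0, 0.4], [0, 0, 0]], [[-0.6, 0, 0.5], [0, 0, 0]], [[0, 0, 0], [0, 0, 0]]]}}

```text
clock: 15.25
tool_pos: [0.6511, -0.2617, 0.0653]
eef_rot: [0.977, -0.182, 0.111, 0.019]
contact_force: [-0.1, -0.5, -0.8]
opening: 0.297
finger_force: 8.0
```

```bash
python3 - <<'E'
from h import *
from plant import sensors
s=sensors.get_state();print(s["q"].round(3),s["contact_force"]);A=cur()
for phi in(60,70,80,86):A=rows(A,trayp(13,phi))
E
```

```text
[ 0.1    1.016  0.402  1.68  -0.942  0.402 -0.795] [-0.06953696 -0.53139886 -0.7632337 ]
1 x [0.25, -0.12, 0.07] [-0.11, 0.03, -0.15] | dist 2.9 mm ang 0.2
1 x [-0.95, 0.0, 1.15] [0.0, 0.0, 0.0] | dist 14.9 mm ang 0.0
1 x [-0.72, 0.0, 1.33] [0.0, 0.0, 0.0] | dist 15.2 mm ang 0.0
1 x [-0.32, 0.0, 0.87] [0.0, 0.0, 0.0] | dist 9.3 mm ang 0.0
```

Tracking well now. Going further down the arc.

Emit:
{"fn": "step_arm", "kwargs": {"steps": [[[-0.2, 0, 0.4], [0, 0, 0]], [[-0.3, 0, 0.4], [0, 0, 0]], [[-0.3, 0, 0.4], [0, 0, 0]], [[0, 0, 0], [0, 0, 0]]]}}

```text
clock: 15.75
tool_pos: [0.6478, -0.2607, 0.0525]
eef_rot: [0.977, -0.182, 0.112, 0.021]
contact_force: [-2.2, 0.2, -0.1]
opening: 0.292
finger_force: 8.0
```

Emit:
{"fn": "step_arm", "kwargs": {"steps": [[[-0.2, 0, 0.4], [0, 0, 0]], [[-0.2, 0, 0.4], [0, 0, 0]], [[-0.2, 0, 0.3], [0, 0, 0]], [[0, 0, 0], [0, 0, 0]]]}}

```text
clock: 16.25
tool_pos: [0.6448, -0.2591, 0.0404]
eef_rot: [0.977, -0.181, 0.112, 0.02]
contact_force: [0.2, 0.6, -0.5]
opening: 0.293
finger_force: 8.0
```

```bash
python3 - <<'E'
from h import *
from plant import sensors,vision
s=sensors.get_state();print(s["q"].round(3),s["contact_force"]);A=cur();print(A[:3,3])
s=vision.snapshot("scene");cv2.imwrite("pics/s4.png",cv2.resize(s["img"][250:370,170:310,::-1],(700,600),interpolation=cv2.INTER_CUBIC))
E
```

```text
[ 0.135  1.037  0.327  1.702 -0.95   0.321 -0.77 ] [ 0.18091244  0.5729802  -0.46879252]
[ 0.64483477 -0.25914284  0.04038411]
```

View pics/s4.png

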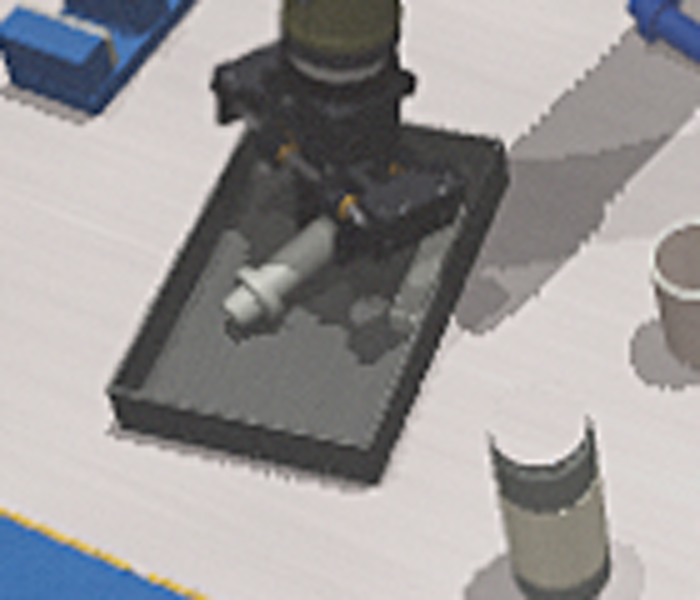

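The pin is nearly flat, with its collar end at (255,290) on the tray floor. Lowering the last bit in small steps.

Emit:
{"fn": "step_arm", "kwargs": {"steps": [[[-0.1, 0, 0.4], [0, 0, 0]], [[-0.1, 0, 0.3], [0, 0, 0]], [[-0.1, 0, 0.3], [0, 0, 0]], [[0, 0, 0], [0, 0, 0]]]}}

```text
clock: 16.8
tool_pos: [0.6444, -0.259, 0.0301]
eef_rot: [0.977, -0.181, 0.112, 0.02]
contact_force: [-0.6, 0.1, -0.2]
opening: 0.293
finger_force: 8.0
```

Emit:
{"fn": "step_arm", "kwargs": {"steps": [[[0, 0, 0.2], [0, 0, 0]], [[0, 0, 0], [0, 0, 0]]]}}

```text
clock: 17.05
tool_pos: [0.645, -0.2593, 0.0284]
eef_rot: [0.977, -0.181, 0.112, 0.021]
contact_force: [-0.7, 0.1, -0.5]
opening: 0.291
finger_force: 8.0
```

Emit:
{"fn": "step_arm", "kwargs": {"steps": [[[0, 0, 0.2], [0, 0, 0]], [[0, 0, 0], [0, 0, 0]]]}}

```text
clock: 17.3
tool_pos: [0.6454, -0.2594, 0.0265]
eef_rot: [0.977, -0.181, 0.112, 0.021]
contact_force: [0.1, -0.4, 0.3]
opening: 0.291
finger_force: 8.0
```

Emit:
{"fn": "step_arm", "kwargs": {"steps": [[[0, 0, 0.2], [0, 0, 0]], [[0, 0, 0], [0, 0, 0]]]}}

```text
clock: 17.55
tool_pos: [0.6459, -0.2596, 0.0255]
eef_rot: [0.977, -0.181, 0.113, 0.02]
contact_force: [-3.0, 1.3, 6.2]
opening: 0.288
finger_force: 8.0
```

Emit:
{"fn": "step_arm", "kwargs": {"steps": [[[0, 0, 0.1], [0, 0, 0]], [[0, 0, 0], [0, 0, 0]]]}}

```text
clock: 17.8
tool_pos: [0.6461, -0.2597, 0.025]
eef_rot: [0.977, -0.181, 0.113, 0.02]
contact_force: [-4.1, 2.4, 10.4]
opening: 0.289
finger_force: 9.1
```

Contact is firm, so the pin is down. Open partway and withdraw.

Emit:
{"fn": "step_arm", "kwargs": {"steps": [[[0, 0, -0.1], [0, 0, 0]], [[0, 0, 0], [0, 0, 0]], [[0, 0, 0], [0, 0, 0]], [[0, 0, -1], [0, 0, 0]], [[0, 0, -2], [0, 0, 0]], [[0, 0, -4], [0, 0, 0]], [[0, 0, -5], [0, 0, 0]], [[0, 0, -6], [0, 0, 0]], [[0, 0, -6], [0, 0, 0]], [[0, 0, 0], [0, 0, 0]]], "claw": 0.1}}

```text
clock: 19.05
tool_pos: [0.5956, -0.2417, 0.2645]
eef_rot: [0.976, -0.182, 0.117, 0.022]
contact_force: [0.5, 0.5, 0.4]
opening: 0.551
finger_force: 0.0
```

```bash
python3 - <<'E'
from h import *
from plant import sensors,vision
st=sensors.get_state();print(st["q"].round(2))
s=vision.snapshot("scene");a=cv2.resize(s["img"][250:370,170:310,::-1],(400,343));b=cv2.resize(s["img"][290:390,370:470,::-1],(343,343))
cv2.imwrite("pics/s5.png",np.hstack([a,b]))
A=cur();c0,f0=np.load("g.npy")[3:]
def kp(c,f,lean,rt=0,off=0,back=0):  # lean extra toward robot (deg), rt lean to the right
    l=np.radians(lean);r_=np.radians(rt);t=np.array([np.sin(l),np.sin(r_),-np.cos(l)]);t/=np.linalg.norm(t)
    p=np.array(knob(c,f))-t*(off+back)
    return T(ori(gv(t),gv([0,-1,0])),gate(g,p)[0])
for l in(0,8):
  P=kp(c0,f0,l,back=80);print(l,P[:3,3],P[:3,2],P[:3,1]);rows(A,P)
for x in((c0,f0),(c0,0),(0,0),(.41,0),(.41,.4)):print(kp(*x,0)[:3,3].round(3))
E
```

```text
[-0.06  0.71  0.66  1.76 -0.72  0.66 -0.96]
0 [0.5512354  0.35526674 0.25595315] [ 0.44174661 -0.1047249  -0.89100652] [-0.23067641 -0.97303052  0.        ]
12 x [-1.76, -4.63, -0.56] [0.22, 1.13, -0.61] | dist 597.3 mm ang 15.7
8 [0.54192654 0.3574736  0.25020479] [ 0.55810738 -0.13231055 -0.81915204] [-0.23067641 -0.97303052  0.        ]
13 x [-1.68, -4.27, -0.61] [0.24, 1.66, -0.55] | dist 600.3 mm ang 23.0
[0.587 0.347 0.185]
[0.638 0.339 0.223]
[0.614 0.268 0.237]
[0.604 0.195 0.223]
[0.674 0.184 0.244]
```

View pics/s5.png

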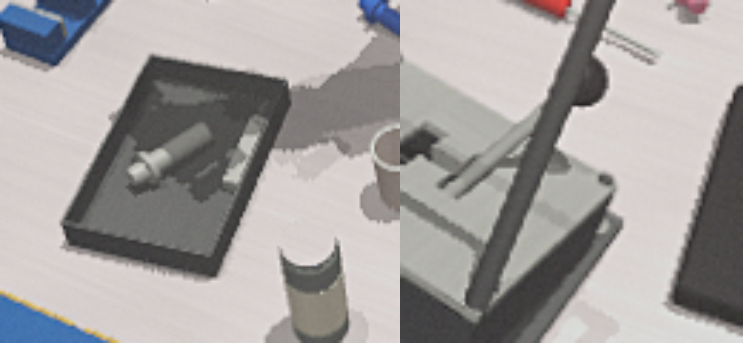

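The left half shows the pin lying in the tray, apart from the offcut. The right half shows the lever still near left with its pin hole empty. Now to the knob, gripping it from left and right.

```bash
cat >> h.py <<'E'
c0,f0=np.load("g.npy")[3:]
def kp(c,f,lean=0,back=0):
    l=np.radians(lean);t=np.array([np.sin(l),0,-np.cos(l)])
    return T(ori(gv(t),gv([0,-1,0])),gate(g,np.array(knob(c,f))-t*back)[0])
E
python3 - <<'E'
from h import *
A=cur();P=kp(c0,f0,0,80)
M=T(A[:3,:3],[.46,-.05,.40]);N=T(P[:3,:3],[.46,.28,.38])
rows(A,M);rows(M,N);rows(N,P)
E
```

```text
6 x [-2.62, -2.15, -2.99] [0.0, -0.0, -0.0] | dist 271.4 mm ang 0.0
7 x [-1.46, -4.49, -0.19] [0.37, 1.94, -1.04] | dist 330.6 mm ang 15.7
4 x [0.18, -2.36, 3.57] [0.0, 0.0, 0.0] | dist 171.4 mm ang 0.0
```

Emit:
{"fn": "step_arm", "kwargs": {"steps": [[[-2.6, -2.2, -3], [0, 0, 0]], [[-2.6, -2.2, -3], [0, 0, 0]], [[-2.6, -2.2, -3], [0, 0, 0]], [[-2.6, -2.2, -3], [0, 0, 0]], [[-2.6, -2.2, -3], [0, 0, 0]], [[-2.6, -2.2, -3], [0, 0, 0]]], "claw": 0.6}}

```text
clock: 19.85
tool_pos: [0.4608, -0.0464, 0.3978]
eef_rot: [0.977, -0.181, 0.111, 0.021]
contact_force: [0.8, 0.6, 0.4]
opening: 0.798
finger_force: 0.0
```

Emit:
{"fn": "step_arm", "kwargs": {"steps": [[[-1.5, -4.5, -0.2], [0.4, 1.9, -1]], [[-1.5, -4.5, -0.2], [0.4, 1.9, -1]], [[-1.5, -4.5, -0.2], [0.4, 1.9, -1]], [[-1.5, -4.5, -0.2], [0.4, 1.9, -1]], [[-1.5, -4.5, -0.2], [0.4, 1.9, -1]], [[-1.5, -4.5, -0.2], [0.4, 1.9, -1]], [[-1.5, -4.5, -0.2], [0.4, 1.9, -1]]]}}

```text
clock: 20.72
tool_pos: [0.459, 0.2853, 0.3781]
eef_rot: [0.967, -0.115, 0.227, 0.025]
contact_force: [0.1, -0.5, -0.3]
opening: 0.802
finger_force: 0.0
```

```bash
python3 - <<'E'
from h import *
from plant import sensors
print(sensors.get_state()["q"].round(2));A=cur();print(A[:3,3]);rows(A,kp(c0,f0,0,80))
E
```

```text
[-1.58  0.61  1.23  1.96 -0.47  0.62 -1.99]
[0.45902058 0.28526326 0.37806058]
4 x [0.27, -2.23, 3.56] [-0.03, 0.15, -0.05] | dist 168.3 mm ang 0.6
```

Emit:
{"fn": "step_arm", "kwargs": {"steps": [[[0.3, -2.2, 3.6], [0, 0.1, 0]], [[0.3, -2.2, 3.6], [0, 0.1, 0]], [[0.3, -2.2, 3.6], [0, 0.1, 0]], [[0.2, -2.2, 3.6], [0, 0.1, 0]], [[0, 0, 0], [0, 0, 0]]]}}

```text
clock: 21.35
tool_pos: [0.5521, 0.3527, 0.252]
eef_rot: [0.966, -0.114, 0.229, 0.027]
contact_force: [-0.5, 0.7, -0.4]
opening: 0.801
finger_force: 0.0
```

```bash
python3 - <<'E'
from h import *
from plant import sensors,vision
print(sensors.get_state()["q"].round(2));A=cur();print(A[:3,3]);rows(A,kp(c0,f0,0,0))
s=vision.snapshot("wrist");im=s["img"];print("pred",proj(s,gate(g,[knob(c0,f0)])))
m=(im.max(2)<60).astype(np.uint8);m[290:]=0
n,l,st,ce=cv2.connectedComponentsWithStats(m)
for i in range(1,n):
  if st[i,4]>1500:print(st[i],ce[i].round(0))
E
```

```text
[-1.31  0.86  0.93  1.81 -0.64  0.49 -1.96]
[0.55206258 0.35268683 0.25202576]
2 x [0.05, -0.12, 3.79] [0.02, 0.19, -0.07] | dist 75.9 mm ang 0.4
pred [[318.17642641 260.97415633]]
[   0  120   71  170 8656] [ 29. 220.]
[ 276  215   86   75 3994] [323. 258.]
```

The knob sits at (319,258) against a prediction of (318,261). Going in and gripping it.

Emit:
{"fn": "step_arm", "kwargs": {"steps": [[[0.1, -0.1, 2.5], [0, 0.2, 0]], [[0, 0, 2.5], [0, 0.2, 0]], [[0, 0, 1.5], [0, 0, 0]], [[0, 0, 1.1], [0, 0, 0]], [[0, 0, 0], [0, 0, 0]]]}}

```text
clock: 22.02
tool_pos: [0.5878, 0.3452, 0.1888]
eef_rot: [0.965, -0.115, 0.234, 0.025]
contact_force: [0.2, -0.6, 0.3]
opening: 0.801
finger_force: 0.0
```

Emit:
{"fn": "step_arm", "kwargs": {"steps": [[[0, 0, 0], [0, 0, 0]], [[0, 0, 0], [0, 0, 0]], [[0, 0, 0], [0, 0, 0]], [[0, 0, 0], [0, 0, 0]], [[0, 0, 0], [0, 0, 0]]], "claw": -1, "grip_force": 20}}

```text
clock: 22.65
tool_pos: [0.5879, 0.3461, 0.1889]
eef_rot: [0.965, -0.115, 0.234, 0.025]
contact_force: [-0.5, 1.3, 2.1]
opening: 0.484
finger_force: 20.0
```

```bash
python3 - <<'E'
from h import *
from plant import sensors
s=sensors.get_state();print(s["q"].round(2),s["contact_force"]);A=cur();print(A[:3,3]);rows(A,kp(c0,f0,0,0))
B=kp(c0,f0)
for c,f in((-.41,-.175),(-.41,0),(-.3,0),(-.15,0),(0,0),(.15,0),(.3,0),(.41,0),(.41,.2),(.41,.4)): B=rows(B,kp(c,f),1)
E
```

```text
[-1.19  0.94  0.8   1.8  -0.71  0.36 -1.9 ] [-0.48442059  1.28940699  2.09920811]
[0.58786106 0.34614105 0.18894542]
1 x [-0.32, -0.04, 0.31] [-0.23, -0.25, -0.29] | dist 4.5 mm ang 0.5
1 x [3.16, -0.25, -0.82] [0.0, 0.0, 0.0] | dist 32.7 mm ang 0.0
1 x [3.22, -0.11, -0.26] [0.0, 0.0, 0.0] | dist 32.3 mm ang 0.0
1 x [0.0, 1.91, -0.71] [0.0, 0.0, 0.0] | dist 20.3 mm ang 0.0
1 x [0.0, 2.7, -0.62] [0.0, 0.0, 0.0] | dist 27.7 mm ang 0.0
1 x [0.0, 2.76, -0.21] [0.0, 0.0, 0.0] | dist 27.7 mm ang 0.0
1 x [0.0, 2.76, 0.21] [0.0, 0.0, 0.0] | dist 27.7 mm ang 0.0
1 x [0.0, 2.7, 0.62] [0.0, 0.0, 0.0] | dist 27.7 mm ang 0.0
1 x [0.0, 1.91, 0.71] [0.0, 0.0, 0.0] | dist 20.3 mm ang 0.0
1 x [3.68, -0.15, 0.34] [0.0, 0.0, 0.0] | dist 36.9 mm ang 0.0
1 x [3.53, -0.44, 1.0] [0.0, 0.0, 0.0] | dist 36.9 mm ang 0.0
```

Emit:
{"fn": "step_arm", "kwargs": {"steps": [[[1, -0.1, -0.3], [0, 0, 0]], [[1, -0.1, -0.3], [0, 0, 0]], [[1.1, 0, -0.2], [0, 0, 0]], [[1.1, 0, -0.1], [0, 0, 0]], [[1.1, 0, -0.1], [0, 0, 0]], [[0.8, 0, 0], [0, 0, 0]], [[0, 0, 0], [0, 0, 0]]]}}

```text
clock: 23.52
tool_pos: [0.6375, 0.3378, 0.2269]
eef_rot: [0.965, -0.115, 0.235, 0.023]
contact_force: [-4.6, 5.8, 2.2]
opening: 0.485
finger_force: 20.0
```

```bash
cat >> h.py <<'E'
def rep(c,f):
    from plant import sensors
    s=sensors.get_state();A=cur();print(s["q"].round(2),"F tool",(A[:3,:3].T@s["contact_force"]).round(1),s["opening"])
    p=Rg(g[2]).inv().apply(A[:3,3]-[g[0],g[1],.13])*1000
    q=p+[0,0,65];print("tcp gate",p.round(1),"f",np.arcsin(q[0]/np.linalg.norm(q)).round(3),"c",np.arctan2(-q[1],q[2]).round(3),"r",np.linalg.norm(q).round(1))
    rows(A,kp(c,f),1)
E
python3 -c "
from h import *
rep(-.41,0)"
```

```text
[-1.13  0.93  0.85  1.67 -0.66  0.48 -1.9 ] F tool [-4.2 -4.6 -4.6] 0.4847589301494326
tcp gate [  1.3  73.1 108. ] f 0.007 c -0.4 r 187.8
1 x [-0.14, -0.07, 0.34] [-0.41, -0.29, -0.31] | dist 3.7 mm ang 0.6
```

At neutral (f ≈ 0.007). Across to the right.

Emit:
{"fn": "step_arm", "kwargs": {"steps": [[[-0.1, 1, -0.3], [0, 0, 0]], [[0, 1, -0.3], [0, 0, 0]], [[0, 1.3, -0.3], [0, 0, 0]], [[0, 1.3, -0.3], [0, 0, 0]], [[0, 1.4, -0.1], [0, 0, 0]], [[0, 1.4, -0.1], [0, 0, 0]], [[0, 0, 0], [0, 0, 0]]]}}

```text
clock: 24.4
tool_pos: [0.6135, 0.2667, 0.2391]
eef_rot: [0.965, -0.115, 0.236, 0.023]
contact_force: [-4.6, 5.1, 5.8]
opening: 0.484
finger_force: 20.0
```

```bash
python3 -c "
from h import *
rep(0,0);rep(.41,0)"
```

```text
[-1.07  0.82  0.79  1.84 -0.66  0.35 -1.78] F tool [-2.3 -3.9 -7.7] 0.4835948243110694
tcp gate [  0.7  -1.7 122.1] f 0.004 c 0.009 r 187.1
1 x [-0.07, -0.16, 0.21] [-0.42, -0.38, -0.35] | dist 2.7 mm ang 0.7
[-1.07  0.82  0.79  1.84 -0.66  0.35 -1.78] F tool [-2.3 -3.9 -7.7] 0.4835948243110694
tcp gate [  0.7  -1.7 122.1] f 0.004 c 0.009 r 187.1
1 x [-0.04, 7.22, 1.69] [-0.42, -0.38, -0.35] | dist 74.2 mm ang 0.7
```

Emit:
{"fn": "step_arm", "kwargs": {"steps": [[[0, 1.4, 0.2], [0, 0, 0]], [[0, 1.4, 0.2], [0, 0, 0]], [[0, 1.3, 0.3], [0, 0, 0]], [[0, 1.3, 0.3], [0, 0, 0]], [[0, 1, 0.3], [0, 0, 0]], [[0, 0.9, 0.3], [0, 0, 0]], [[0, 0, 0], [0, 0, 0]]]}}

```text
clock: 25.28
tool_pos: [0.6035, 0.1937, 0.2231]
eef_rot: [0.965, -0.115, 0.235, 0.024]
contact_force: [0.5, 4.5, -1.6]
opening: 0.481
finger_force: 20.0
```

```bash
python3 -c "
from h import *
rep(.41,0);rep(.41,.4)"
```

```text
[-0.9   0.75  0.63  1.98 -0.67  0.17 -1.66] F tool [-1.2 -4.5  1.2] 0.4812508672423842
tcp gate [ -0.2 -75.  104.5] f -0.001 c 0.417 r 185.4
1 x [0.02, -0.13, -0.01] [-0.3, -0.32, -0.28] | dist 1.3 mm ang 0.5
[-0.9   0.75  0.63  1.98 -0.67  0.17 -1.66] F tool [-1.2 -4.5  1.2] 0.4812508672423842
tcp gate [ -0.2 -75.  104.5] f -0.001 c 0.417 r 185.4
1 x [7.21, -0.74, 1.37] [-0.3, -0.32, -0.28] | dist 73.8 mm ang 0.5
```

In the right slot. Forward to the far gear, watching the hoop clearance through the force.

Emit:
{"fn": "step_arm", "kwargs": {"steps": [[[1.2, 0, 0], [0, 0, 0]], [[1.2, -0.1, 0.1], [0, 0, 0]], [[1.2, -0.1, 0.2], [0, 0, 0]], [[1.2, -0.1, 0.2], [0, 0, 0]], [[0, 0, 0], [0, 0, 0]]]}}

```text
clock: 25.9
tool_pos: [0.647, 0.1841, 0.2404]
eef_rot: [0.965, -0.115, 0.234, 0.026]
contact_force: [-2.4, 1.2, 1.4]
opening: 0.481
finger_force: 19.9
```

```bash
python3 -c "
from h import *
rep(.41,.4)"
```

```text
[-0.86  0.77  0.68  1.86 -0.64  0.29 -1.65] F tool [-1.7 -0.6 -2.4] 0.48132580649507145
tcp gate [ 47.4 -74.3  99.7] f 0.256 c 0.424 r 186.8
1 x [2.46, -0.65, 0.86] [-0.09, -0.26, -0.29] | dist 26.9 mm ang 0.4
```

Emit:
{"fn": "step_arm", "kwargs": {"steps": [[[1, -0.2, 0.3], [0, 0, 0]], [[1, -0.2, 0.3], [0, 0, 0]], [[0.6, -0.2, 0.2], [0, 0, 0]], [[0, 0, 0], [0, 0, 0]]]}}

```text
clock: 26.4
tool_pos: [0.6747, 0.1818, 0.2459]
eef_rot: [0.965, -0.116, 0.235, 0.027]
contact_force: [-5.0, -3.2, 5.4]
opening: 0.474
finger_force: 19.7
```

Emit:
{"fn": "step_arm", "kwargs": {"steps": [[[0.2, 0, 0], [0, 0, 0]], [[0, 0, 0], [0, 0, 0]]]}}

```text
clock: 26.65
tool_pos: [0.6755, 0.1819, 0.2461]
eef_rot: [0.965, -0.116, 0.234, 0.027]
contact_force: [-4.2, -3.0, 4.3]
opening: 0.477
finger_force: 19.7
```

```bash
python3 -c "
from h import *
rep(.41,.4)"
```

```text
[-0.84  0.8   0.7   1.78 -0.63  0.35 -1.66] F tool [-1.   3.8 -5.3] 0.4771692841895217
tcp gate [ 75.1 -69.9  92.1] f 0.412 c 0.419 r 187.6
1 x [-0.31, -0.19, 0.08] [-0.0, -0.28, -0.36] | dist 3.7 mm ang 0.5
```

Emit:
{"fn": "step_arm", "kwargs": {"steps": [[[0.3, 0.1, 0], [0, 0, 0]], [[0.3, 0.1, 0], [0, 0, 0]], [[0, 0, 0], [0, 0, 0]], [[0, 0, 0], [0, 0, 0]]]}}

```text
clock: 27.15
tool_pos: [0.6793, 0.1817, 0.2471]
eef_rot: [0.965, -0.115, 0.233, 0.025]
contact_force: [-3.0, -0.1, -8.0]
opening: 0.473
finger_force: 20.2
```

```bash
python3 -c "
from h import *
rep(.41,.4)
from plant import vision
for n in('wrist','top','scene'):
  s=vision.snapshot(n);pickle.dump(s,open(n+'9.pkl','wb'))
  print(n,proj(s,gate(g,[knob(.41,.4),knob(.41,.36)])).round(1))
"
```

```text
[-0.83  0.8   0.7   1.77 -0.63  0.36 -1.65] F tool [-6.2  0.8  5.8] 0.4726866884434487
tcp gate [ 78.9 -69.2  91.2] f 0.433 c 0.417 r 188.2
1 x [-0.69, -0.12, -0.01] [-0.16, -0.06, -0.25] | dist 7.0 mm ang 0.3
wrist [[319.7 354.4]
 [323.  376.6]]
top [[248.5 165.1]
 [248.2 167.9]]
scene [[359.2 305.6]
 [360.3 303.9]]
```

The lever is against its far stop: 6 N in -x and the pads slipping forward over the ball. Release and withdraw.

Emit:
{"fn": "step_arm", "kwargs": {"steps": [[[0, 0, 0], [0, 0, 0]], [[0, 0, 0], [0, 0, 0]], [[0, 0, 0], [0, 0, 0]], [[0, 0, 0], [0, 0, 0]], [[0, 0, -2], [0, 0, 0]], [[0, 0, -3], [0, 0, 0]], [[0, 0, -4], [0, 0, 0]], [[-1, 0, -4], [0, 0, 0]], [[-4, 0, -3], [0, 0, 0]], [[-5, 0, -2], [0, 0, 0]], [[-5, 0, 0], [0, 0, 0]], [[-5, 0, 0], [0, 0, 0]]], "claw": 0.7}}

```text
clock: 28.8
tool_pos: [0.4259, 0.2422, 0.3176]
eef_rot: [0.965, -0.115, 0.235, 0.024]
contact_force: [0.2, 0.5, -0.5]
opening: 0.85
finger_force: 0.0
```

```bash
python3 - <<'E'
from h import *
from plant import vision
S={}
for n in("top","scene"):
  s=S[n]=vision.snapshot(n);print(n,[proj(s,gate(g,[knob(.4,f)]))[0].round(1) for f in(.4,.36,.3)])
a=cv2.resize(S["top"]["img"][105:245,150:450,::-1],(796,371),interpolation=cv2.INTER_CUBIC)
b=cv2.resize(S["scene"]["img"][230:340,190:430,::-1],(500,229),interpolation=cv2.INTER_CUBIC)
o=np.zeros((600,796,3),np.uint8);o[:371]=a;o[371:,:500]=b;cv2.imwrite("pics/f.png",o)
E
```

```text
top [array([247.8, 165. ]), array([247.5, 167.8]), array([247. , 172.2])]
scene [array([359.7, 305.7]), array([360.9, 304. ]), array([362.7, 301.6])]
```

View pics/f.png

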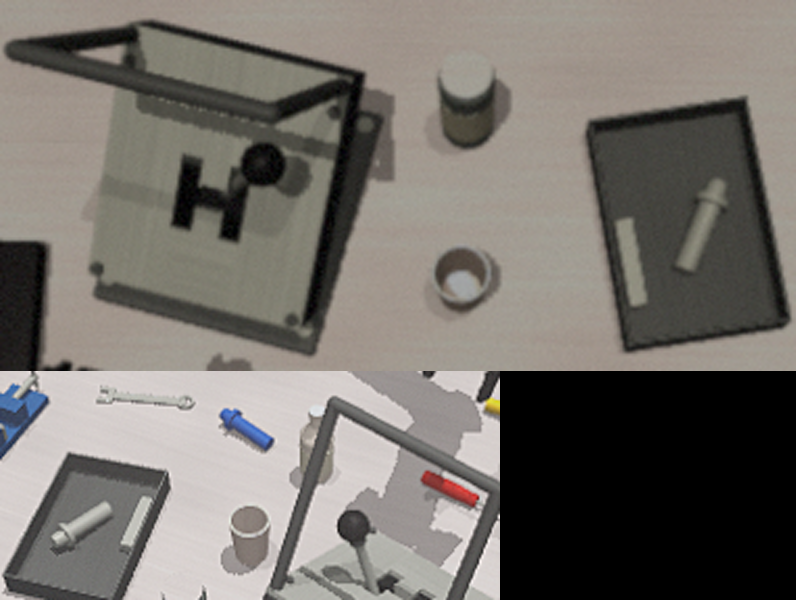

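The knob is at (249,166) in top pixels and the pin lies in the tray. I check the fore angle more finely against the known fit before handing in.

```bash
python3 - <<'E'
from h import *
from plant import vision
def blob(s,uv,th):
  x,y=map(int,uv);w=s["img"][y-16:y+17,x-16:x+17].max(2)
  m=cv2.morphologyEx((w<th).astype(np.uint8),cv2.MORPH_OPEN,np.ones((7,7),np.uint8));n,l,st,ce=cv2.connectedComponentsWithStats(m)
  i=1+np.argmax(st[1:,4]);c=cv2.minEnclosingCircle(np.argwhere(l==i)[:,::-1].astype(np.float32))
  return ce[i]+[x-16,y-16],st[i,2:],c[1]
D={}
for n,p0,p1 in(("top",(190,203),(249,166)),("scene",(424,313),(359,305))):
  s=vision.snapshot(n)
  for th in(45,60):print(n,th,"start",blob(cam(n+"0"),p0,th),"now",blob(s,p1,th))
  D[n]=(s,blob(s,p1,50)[0])
f=lambda p:np.r_[[proj(s,gate(g,[knob(*p)]))[0]-u for s,u in D.values()]].ravel()
o=least_squares(f,[.4,.38]);print("c,f",o.x,o.fun)
E
```

```text
top 45 start (array([190.63265306, 203.1377551 ]), array([ 16,  14, 196], dtype=int32), 8.508130073547363) now (array([248.75247525, 167.01980198]), array([ 15,  15, 202], dtype=int32), 8.609124183654785)
top 60 start (array([190.6199095 , 203.09502262]), array([ 16,  16, 221], dtype=int32), 9.011058807373047) now (array([248.53508772, 166.8245614 ]), array([ 16,  16, 228], dtype=int32), 9.321282386779785)Traceback (most recent call last):
  File "<stdin>", line 11, in <module>
  File "<stdin>", line 6, in blob
    return _wrapfunc(a, 'argmax', axis=axis, out=out, **kwds)
    return bound(*args, **kwds)
ValueError: attempt to get argmax of an empty sequence
```

The top view suggests f ≈ 0.37, which isn't certain enough. I'll close the fingers and press the ball home squarely from the near side.

```bash
cat >> h.py <<'E'
def gp(x,y,z): return T(kp(0,0)[:3,:3],gate(g,[x,y,z])[0])
E
python3 -c "
from h import *
A=cur();A=rows(A,gp(12,-68,176));A=rows(A,gp(12,-68,98));rows(A,gp(36,-68,98))"
```

```text
4 x [3.3, -0.02, 2.41] [-0.07, -0.07, -0.06] | dist 163.3 mm ang 0.5
2 x [-0.0, -0.0, 3.9] [0.0, 0.0, 0.0] | dist 78.0 mm ang 0.0
1 x [2.4, -0.0, 0.0] [0.0, 0.0, 0.0] | dist 24.0 mm ang 0.0
```

Emit:
{"fn": "step_arm", "kwargs": {"steps": [[[3.3, 0, 2.4], [0, 0, 0]], [[3.3, 0, 2.4], [0, 0, 0]], [[3.3, 0, 2.4], [0, 0, 0]], [[3.3, 0, 2.4], [0, 0, 0]], [[0, 0, 2], [0, 0, 0]], [[0, 0, 2], [0, 0, 0]], [[0, 0, 2], [0, 0, 0]], [[0, 0, 1.8], [0, 0, 0]], [[0, 0, 0], [0, 0, 0]]], "claw": -1}}

```text
clock: 30.12
tool_pos: [0.6207, 0.1945, 0.2234]
eef_rot: [0.965, -0.116, 0.235, 0.025]
contact_force: [0.5, -0.5, 0.7]
opening: 0.003
finger_force: 0.0
```

Emit:
{"fn": "step_arm", "kwargs": {"steps": [[[0.8, 0, 0], [0, 0, 0]], [[0.8, 0, 0], [0, 0, 0]], [[0.5, 0, 0], [0, 0, 0]], [[0, 0, 0], [0, 0, 0]]]}}

```text
clock: 30.62
tool_pos: [0.6378, 0.1915, 0.2331]
eef_rot: [0.965, -0.115, 0.235, 0.025]
contact_force: [0.6, -1.4, -0.7]
opening: 0.007
finger_force: 0.0
```

```bash
python3 -c "
from h import *
rep(.41,.4)"
```

```text
[-0.87  0.77  0.65  1.88 -0.6   0.25 -1.71] F tool [0.5 1.2 1. ] 0.0066261551645782546
tcp gate [ 34.5 -69.2  98.1] f 0.193 c 0.401 r 180.5
1 x [3.75, -0.15, 0.7] [-0.21, -0.32, -0.32] | dist 38.1 mm ang 0.5
```

Emit:
{"fn": "step_arm", "kwargs": {"steps": [[[0.4, 0, 0], [0, 0, 0]], [[0.3, 0, 0], [0, 0, 0]], [[0, 0, 0], [0, 0, 0]]]}}

```text
clock: 31.0
tool_pos: [0.6425, 0.1903, 0.235]
eef_rot: [0.965, -0.115, 0.233, 0.025]
contact_force: [-1.8, -0.3, -1.4]
opening: 0.009
finger_force: 1.0
```

Emit:
{"fn": "step_arm", "kwargs": {"steps": [[[0.4, 0, 0], [0, 0, 0]], [[0, 0, 0], [0, 0, 0]]]}}

```text
clock: 31.25
tool_pos: [0.6461, 0.1896, 0.2367]
eef_rot: [0.965, -0.115, 0.233, 0.025]
contact_force: [-1.8, 1.3, -3.2]
opening: 0.007
finger_force: 1.8
```

```bash
python3 -c "
from h import *
rep(.41,.4)"
```

```text
[-0.86  0.77  0.66  1.86 -0.59  0.28 -1.71] F tool [-3.3 -0.9  1.9] 0.007389932642596843
tcp gate [ 43.8 -69.2  97.4] f 0.243 c 0.403 r 181.9
1 x [2.82, -0.14, 0.62] [-0.17, -0.14, -0.26] | dist 28.9 mm ang 0.3
```

Pushing at about 3 N, and the lever is moving, so it was not fully home. Continuing until the stop resists.

Emit:
{"fn": "step_arm", "kwargs": {"steps": [[[0.3, 0, 0], [0, 0, 0]], [[0, 0, 0], [0, 0, 0]]]}}

```text
clock: 31.5
tool_pos: [0.6483, 0.1891, 0.2379]
eef_rot: [0.965, -0.115, 0.233, 0.025]
contact_force: [-2.9, 2.4, -7.3]
opening: 0.007
finger_force: 3.0
```

Emit:
{"fn": "step_arm", "kwargs": {"steps": [[[0.3, 0, 0], [0, 0, 0]], [[0, 0, 0], [0, 0, 0]]]}}

```text
clock: 31.75
tool_pos: [0.6504, 0.1887, 0.2388]
eef_rot: [0.966, -0.115, 0.232, 0.025]
contact_force: [-4.5, 2.4, -7.9]
opening: 0.005
finger_force: 4.2
```

Emit:
{"fn": "step_arm", "kwargs": {"steps": [[[0.3, 0, 0], [0, 0, 0]], [[0, 0, 0], [0, 0, 0]]]}}

```text
clock: 32.0
tool_pos: [0.6519, 0.1885, 0.2392]
eef_rot: [0.966, -0.114, 0.231, 0.025]
contact_force: [-6.0, 3.4, -9.5]
opening: 0.002
finger_force: 5.1
```

```bash
python3 -c "
from h import *
rep(.41,.4)"
```

```text
[-0.85  0.77  0.66  1.84 -0.58  0.3  -1.71] F tool [-10.2  -1.9   5.4] 0.002403433185219807
tcp gate [ 50.1 -68.9  97. ] f 0.278 c 0.402 r 183.0
1 x [2.19, -0.1, 0.57] [-0.15, 0.16, -0.2] | dist 22.7 mm ang 0.3
```

Emit:
{"fn": "step_arm", "kwargs": {"steps": [[[0.3, 0, 0], [0, 0, 0]], [[0.2, 0, 0], [0, 0, 0]], [[0, 0, 0], [0, 0, 0]], [[0, 0, 0], [0, 0, 0]]]}}

```text
clock: 32.5
tool_pos: [0.6543, 0.1883, 0.2397]
eef_rot: [0.967, -0.114, 0.228, 0.025]
contact_force: [-7.3, 5.4, -13.0]
opening: -0.001
finger_force: 6.5
```

```bash
python3 -c "
from h import *
rep(.41,.4)"
```

```text
[-0.85  0.78  0.66  1.83 -0.58  0.31 -1.71] F tool [-13.3  -3.5   7.9] -0.0005289980765060414
tcp gate [ 52.5 -68.6  96.4] f 0.291 c 0.402 r 183.0
1 x [1.96, -0.07, 0.5] [-0.13, 0.43, -0.13] | dist 20.2 mm ang 0.5
```

The stop holds at 13 N. Back off and re-measure.

Emit:
{"fn": "step_arm", "kwargs": {"steps": [[[-1, 0, 0], [0, 0, 0]], [[-1.5, 0, 0], [0, 0, 0]], [[-0.5, 0, -3], [0, 0, 0]], [[0, 0, -4], [0, 0, 0]], [[-2, 0, -4], [0, 0, 0]], [[-5, 0, -2], [0, 0, 0]], [[-5, 0, 0], [0, 0, 0]], [[-5, 0, 0], [0, 0, 0]], [[0, 0, 0], [0, 0, 0]]]}}

```text
clock: 33.62
tool_pos: [0.4264, 0.242, 0.2676]
eef_rot: [0.965, -0.114, 0.234, 0.025]
contact_force: [1.2, 0.5, 1.0]
opening: 0.006
finger_force: 0.0
```

```bash
python3 - <<'E'
from h import *
from plant import vision
s=vision.snapshot("top");x,y=249,166
for th in(45,60):
  m=cv2.morphologyEx((s["img"][y-16:y+17,x-16:x+17].max(2)<th).astype(np.uint8),cv2.MORPH_OPEN,np.ones((7,7),np.uint8))
  n,l,st,ce=cv2.connectedComponentsWithStats(m);i=1+np.argmax(st[1:,4]);print(ce[i]+[x-16,y-16],st[i])
print([proj(s,gate(g,[knob(.41,f)]))[0].round(1) for f in(.4,.36)])
E
```

```text
[249.75418994 165.10055866] [ 10   7  14  16 179]
[249.14782609 164.7826087 ] [  9   7  16  16 230]
[array([248.5, 165.1]), array([248.2, 167.9])]
```

The knob is now at row 165.0, which matches f = 0.40. Fully home, so I hand in.

```bash
python3 -c "
from plant import finish_job
print(finish_job())"
```

```text
the job is handed in; nothing more can be done
None
```

The lock pin is out and lying in the dark tray, the lever is fully home in the far-right gear with the gripper clear of it, and the job was handed in at about 34 s; my first release left the lever slightly short, so I pressed it to the stop with closed fingers.

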